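# Index the drying tree and hang the primed bracket

### The arm

A 6-joint arm with a two-finger parallel gripper is mounted at the origin on the work surface. World frame = base frame: x ahead of the robot, y to its left, z up, the work surface at z = 0. Lengths are in m, angles in rad, forces in N, time in s.
With the tool pointing down it reaches from about 0.375 to 0.975 m from the base axis. Payload 3.8 kg.
Tool frame: the origin (TCP) lies midway between the tips of the shut fingers; the grasp point (between the pads) lies 19 mm behind it; z points along the fingers, y is the direction in which the jaws open and shut (so a half turn about z gives the same grasp; the last joint's range is limited). The gripper opens to 85 mm and grips with 20 to 120 N. Pads are 22 mm wide; open, the fingers measure 114 mm over their backs; the gripper's body (76 mm by 85 mm) begins 54 mm behind the grasp point. The pads swing forward as they close: fully open they stand 13 mm farther back than shut.
Start: joints at [-1.155, 0.264, 1.604, -0, 1.274, -0.037], TCP at [0.295, -0.607, 0.231] pointing down, gripper open.
Joint ranges: [-2.63, 2.63], [-0.94, 2.18], [0.31, 2.57], [-1.31, 4.45], [0, 2.66], [-2.55, 2.55]. Speed limits (rad/s): [2.57, 2.57, 3.14, 3.14, 3.14, 3.14].

### API

Orientations are given as a rotation vector (axis times angle).
In Python, from workcell import bot gives the robot as it stands.
- The arm moves only by the tool drive_tool, never from a script. Its argument "steps" is a list of rows, each a list of 2 entries, a list of its own where there are three numbers: the shift along the tool's x, y, z in mm, then the turn about the tool's z in degrees. In form: [[[dx, dy, dz], twist], ...]. A call has 1 to 8 rows; each row shifts and turns the commanded pose from where the row before left it, along the tool's axes as they then stand; what a row does not reach is not made up. A row lasts 1/12 s, in which the tool goes at most 41.7 mm and 7.16 degrees, less where a joint would pass 70% of its speed; a pose out of reach is approached as far as the arm can. A call is refused whole if a number of a shift passes 41.7 or a number of a turn 7.16, either way. A call with a gripper value outside its range is refused whole. "jaw" is the opening, from 0 (shut) to 1 (fully open), set as the call begins (left out, the last holds). The fingers move at their own pace and stop on an object; "force" is the grip in N (left out, the last holds). Time passes only in rows, so rows that do not move let the fingers close. It gives the time, the measured TCP pose, the force and the opening at its end, in the units of the state.
- bot.read_state(): the state, without advancing time (a new reading comes with each control period).
- bot.read_camera(name): name is "scene" or "top"; returns the picture (400x640x3 uint8, red, green, blue); there is no depth.
- bot.camera_info(name): a dict with "fx", "fy", "cx", "cy" (pixels), "position" and "attitude" of the camera in the world. Camera axes: x right, y down, z forward; pixel columns grow to the right and rows downward; lengths in m; the calibration is good to about 2 mm. A picture is of the moment at which its call begins. camera_info takes no time and is no camera call.
- bot.finish_job(): hands the job in, once; it reports no verdict.
The state is a dict: "time": time; "q": joint angles; "joint_vel": joint speeds; "joint_torque": joint torques, N m; "tool_pos": TCP position; "tcp_rot": TCP orientation; "wrist_force": force on the tool from outside, world axes, zero at the start; "torque": the same for the moment, N m; "width": opening from 0.0 (shut) to 1.0 (fully open).
Only numpy, scipy, OpenCV 4.12 (cv2) and the standard library are available. Lean on these libraries where they do the work, as an engineer would, in place of code of your own. Each camera call takes 0.05 s, during which the arm holds its last target.

### The job

Turn the bench drying tree until its one empty arm clicks into place over the yellow index housing, then hang the loose grey bracket on that arm's stud by its keyhole: foot pointing outwards, the stud's head right through the hole, and the bracket lowered until the slot is fully home on the neck behind the head. The arms are pulled out to different lengths, so feel for the collar and press only lightly; do not touch the wet black brackets, and leave everything else on the bench where it is.

Things in the scene. Friction and masses are not known exactly. Their poses are not given: they have to be found in the camera images.
- stand: Fixed stand of the drying tree: green round foot 190 mm across and a post. Origin on the post's axis at bench height, z up; may stand turned by up to 0.25 rad. Its -x axis (towards the robot) is the loading direction, marked by a yellow index housing on a green pillar, 56 to 86 mm out from the axis, 28 mm wide, its top 126 mm above the bench.
- tree: The turning part: three level arms, 120 degrees apart. Origin on the post's axis, 170 mm above the bench, at arm height; +x points out along the EMPTY arm, the other two carry wet brackets. It turns without end either way; a spring roller clicks it in every third of a turn (pulls in from about 10 degrees, gives way at 0.5 N m). Wanted: empty arm (+x) clicked in along the stand's -x.
- crank_peg (a point): Upright black peg, 18 mm thick, its sleeve free to revolve, for turning the tree: grip it and lead it round the axis. It is 50 mm from the axis, opposite the empty arm, and stands 185 to 229 mm above the bench on a green plate 122 mm across (top at 185 mm). The point lies on its centre line, 210 mm above the bench.
- free_arm (a point): Centre of the mouth of the empty arm's tube (14 mm thick, 19 mm at the mouth), 86 mm from the axis; axes as tree. From it a rod is pulled out by an unlisted amount and clamped. On the rod: a collar 24 mm across, its outer face 102 to 152 mm from the axis; outwards of it a neck 7 mm thick, 9 mm long, then a head 15 mm across, 6 mm long, bevelled nose.
- bracket: The loose grey steel L bracket, about 0.35 kg, standing on its foot. Upright leaf 56 mm wide (y), 120 mm tall (z), 5 mm thick (x -2.5 to 2.5); foot 5 mm thick, out to x = -47.5. Origin under the leaf's middle. Keyhole in the leaf: entry hole 20 mm across centred at z = 78 mm, slot 10 mm wide from it up to z = 106 mm. Hung, its +x points to the post. Grip the leaf's upright edges.
- slot_end (a point): Point of the bracket where the neck's centre lies when the slot is fully home: 102.5 mm above the bracket's origin, mid thickness.
- foot_edge (a point): Middle of the free edge of the bracket's foot.
- wet1: Wet black bracket, same shape and size as the grey one, hanging from the arm 120 degrees anticlockwise (from above) of the empty one; it reaches from 18 mm above to 103 mm below the arm and, with its foot, at most 206 mm from the axis. It turns with the tree and swings. Origin on its stud at the collar.
- wet2: Wet black bracket on the arm 120 degrees clockwise of the empty one, as wet1.
- tin: Closed paint tin, 108 mm across, 130 mm tall, red band, gold lid. Bystander. Origin under its centre.
- tin_lid: Gold tin lid lying flat, 112 mm across, 7 mm high. Bystander.
- brush: Paint brush lying flat, 210 mm long (along x), 20 mm high. Bystander.
- cup: Grey mixing cup, 76 mm across, 95 mm tall. Bystander.
- bottle: Amber bottle, 66 mm across, 190 mm tall. Bystander.

How it is judged:
On the way, in this order (a step that is already met when the one before it is completed fails the run):
1. the empty arm is clicked in over the index housing, within about 3 degrees (x of free_arm in the frame of stand below 0 m and y of free_arm in the frame of stand between -0.005 and 0.005 m), for 0.2 s.
2. the bracket's slot is home on the neck of that arm's stud (z of slot_end in the frame of tree between -0.0035 and 0.0035 m and y of slot_end in the frame of tree between -0.005 and 0.005 m and x of slot_end in the frame of tree between 0.098 and 0.165 m), for 0.2 s.
At the end, for the whole second after the job is handed in: The empty arm stays clicked in along the stand's -x axis (tube mouth within 5 mm), and the grey bracket hangs still from that arm's stud, foot outwards, upright within 20 degrees, the slot's end within 3.5 mm of fully home on the neck in height and 5 mm sideways, let go (all of step 1 and all of step 2 and x of foot_edge in the frame of tree above 0.13 m and angle between bracket's own z axis and vertical below 0.35 rad and contact force between bracket and tree above 0.5 N and linear speed of bracket below 0.03 m/s); the robot touches nothing.
It fails at once if a wet black bracket is touched (contact force between anything else and wet1 above 1 N or contact force between anything else and wet2 above 1 N).
It fails at once if the bracket is forced against the tree with more than 12 N (contact force between bracket and tree above 12 N).
It fails at once if a bystander is moved more than 20 mm (distance of any of tin, tin_lid, brush, cup, bottle from where it was at the start of the episode above 0.02 m).
It also fails if it takes over 72 s, if anything falls off the work surface, if the arm or the gripper's body presses on something with over 40 N, if the wrist force passes 120 N, or if a joint passes its speed limit or range.

## Working session

There is one attempt and no reset: what is moved stays moved. The work goes in short steps, Python scripts to look and compute and a tool call to move; the robot and the scene stay as the last step left them, time stands still between calls to the robot, and variables do not carry over. Pictures are saved under pics/ and viewed, and the job is handed in when it is done.

Besides the shell and the picture viewer there is one more tool, called after ">>>" as a command line: name --argument value ..., lists and objects as JSON in quotes. drive_tool: Moves the arm, as the interface text tells. Its arguments: {"type":"object","properties":{"steps":{"type":"array","items":{"type":"array"}},"jaw":{"type":"number"},"force":{"type":"number"}},"required":["steps"]}

```bash
ls; mkdir -p pics; python3 - <<'E'
from workcell import bot
import cv2
for n in ("scene","top"):
    im=bot.read_camera(n); cv2.imwrite(f"pics/{n}0.png",im[:,:,::-1]); print(n,bot.camera_info(n))
print(bot.read_state())
E
```

```text
pics
scene {'fx': 391.3700969067371, 'fy': 391.3700969067371, 'cx': 319.42557483623665, 'cy': 203.33707531380847, 'position': array([1.31749221, 0.35541653, 0.96591505]), 'attitude': array([-1.31732396, -2.19279722,  0.94753675])}
top {'fx': 389.2561719100885, 'fy': 389.2561719100885, 'cx': 317.99145063610536, 'cy': 201.636860155036, 'position': array([ 0.42480911, -0.01848652,  1.48444528]), 'attitude': array([-2.19861588,  2.15493057, -0.13854861])}
{'time': 0.1, 'q': array([-1.15488667e+00,  2.64709428e-01,  1.60522402e+00, -1.20186390e-05,
        1.27369922e+00, -3.68864904e-02]), 'joint_vel': array([ 0.00033759, -0.00290353, -0.00224577, -0.00174411, -0.00087826,
       -0.00064951]), 'joint_torque': array([ 6.79843615e-04, -5.16705322e+01, -3.68590379e+01, -6.82872314e-05,
        6.27639267e-03, -4.44943240e-06]), 'tool_pos': array([ 0.29503923, -0.60637975,  0.23007247]), 'tcp_rot': array([-3.05947154e+00, -7.04746246e-01,  6.20976958e-04]), 'wrist_force': array([0.83158167, 0.06260309, 0.5034035 ]), 'torque': array([ 0.00336079, -0.01139129,  0.03852946]), 'width': 0.9993818818390365}
```

View pics/scene0.png

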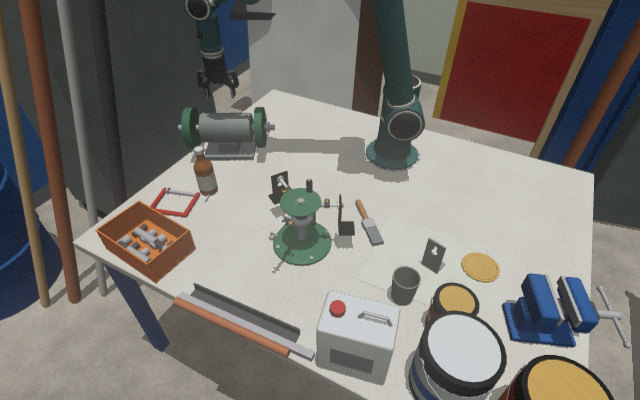

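View pics/top0.png

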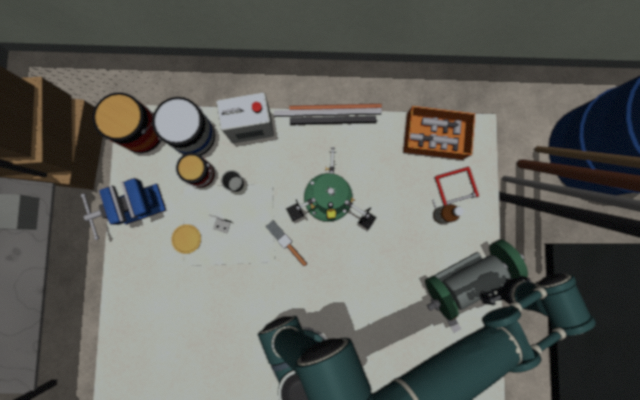

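```bash
cat > h.py <<'E'
import numpy as np, cv2
from scipy.spatial.transform import Rotation as R
from workcell import bot
def cam(n):
    c=bot.camera_info(n); return c,R.from_rotvec(c['attitude']).as_matrix()
def pz(n,u,v,z):
    c,A=cam(n); d=A@np.array([(u-c['cx'])/c['fx'],(v-c['cy'])/c['fy'],1]); p=c['position']; return p+d*(z-p[2])/d[2]
def proj(n,P):
    c,A=cam(n); q=A.T@(np.asarray(P)-c['position']); return np.array([c['cx']+c['fx']*q[0]/q[2],c['cy']+c['fy']*q[1]/q[2]])
def crop(n,box,k,name,im=None):
    if im is None: im=bot.read_camera(n)[:,:,::-1]
    u0,v0,u1,v1=box
    c=cv2.resize(im[v0:v1,u0:u1],None,fx=k,fy=k,interpolation=cv2.INTER_CUBIC)
    for u in range(u0,u1):
        if u%10==0: cv2.line(c,((u-u0)*k,0),((u-u0)*k,8 if u%50 else 16),(0,0,255),1); 
        if u%20==0: cv2.putText(c,str(u),((u-u0)*k+2,16),0,.4,(0,0,255),1)
    for v in range(v0,v1):
        if v%10==0: cv2.line(c,(0,(v-v0)*k),(8,(v-v0)*k),(0,0,255),1)
        if v%20==0: cv2.putText(c,str(v),(10,(v-v0)*k+4),0,.4,(0,0,255),1)
    cv2.imwrite(f"pics/{name}.png",c)
E
python3 - <<'E'
from h import *
t=cv2.imread('pics/top0.png'); s=cv2.imread('pics/scene0.png')
crop('top',(270,135,390,245),6,'t_tree',t)
crop('top',(160,135,280,260),5,'t_br',t)
crop('scene',(255,165,365,275),6,'s_tree',s)
crop('scene',(380,220,510,310),6,'s_br',s)
E
```

```text
(no output)
```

View pics/t_tree.png

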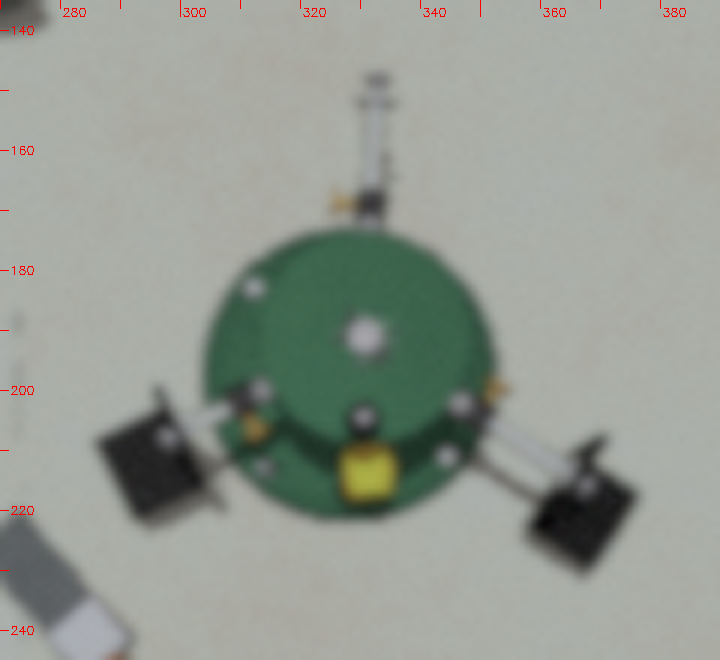

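View pics/s_tree.png

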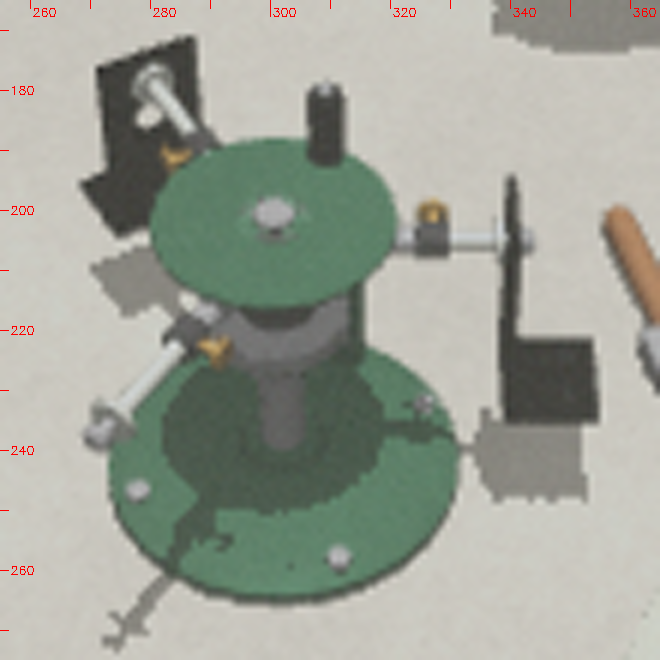

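View pics/t_br.png

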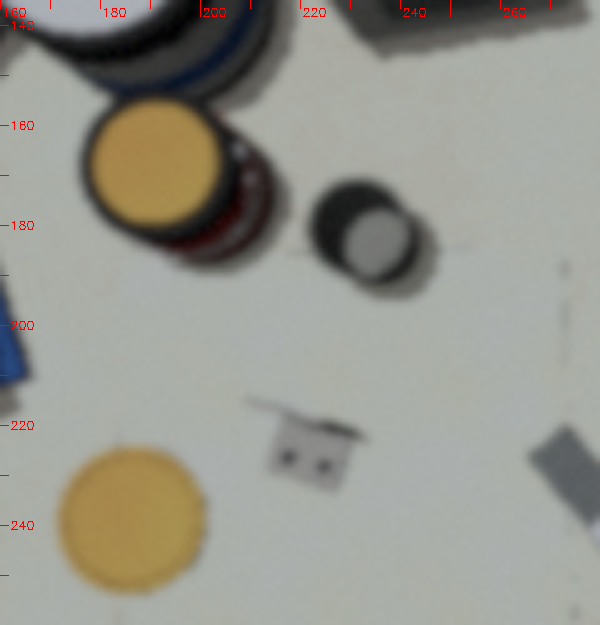

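View pics/s_br.png

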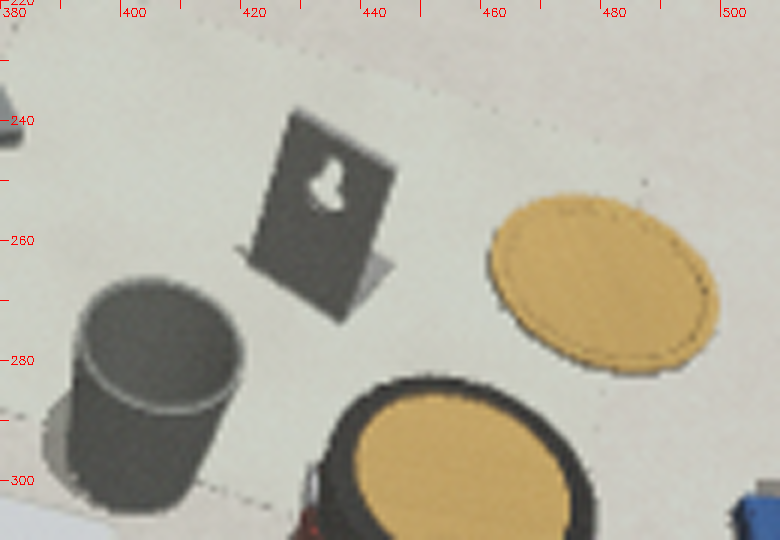

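```bash
python3 - <<'E'
from h import *
np.set_printoptions(precision=4,suppress=True)
for nm,n,u,v,z in [("bolt","top",330.5,191,.19),("bolt s","scene",300,201,.19),("peg","top",330.5,204,.229),("peg s","scene",309,179.5,.229),
 ("housing","top",330.5,213.6,.126),("foot ctr","top",329.5,196,.012),("head","top",332.7,148,.17),("head s","scene",270,237,.17),("mouth","top",332,169,.17),
 ("w1 stud","top",298,208,.17),("w2 stud","top",367,216,.17),("collar","top",332.7,152,.17),
 ("lid","top",186,239,.007),("cup","top",233,180,.095),("leaftopL s","scene",429,238,.12),("leaftopR s","scene",446,248,.12),
 ("leaftopR t","top",231.5,222.5,.12),("leaftopL t","top",209,215,.12),("footc1","top",213.5,229.5,.005),("footc2","top",227.5,233,.005),("footc2","top",230,224,.005),("leafbot s","scene",421,264,.0),("leafbot s","scene",437,273.5,.0),("brush","top",268,225,.02)]:
  p=pz(n,u,v,z);print(nm,p)
E
```

```text
bolt [ 0.5996 -0.086   0.19  ]
bolt s [ 0.6049 -0.0854  0.19  ]
peg [ 0.5518 -0.0846  0.229 ]
peg s [ 0.5477 -0.0865  0.229 ]
housing [ 0.5284 -0.0906  0.126 ]
foot ctr [ 0.6043 -0.0918  0.012 ]
head [ 0.752  -0.0923  0.17  ]
head s [ 0.7496 -0.0967  0.17  ]
mouth [ 0.6785 -0.091   0.17  ]
w1 stud [0.5418 0.0222 0.17  ]
w2 stud [ 0.5194 -0.2123  0.17  ]
collar [ 0.738  -0.0925  0.17  ]
lid [0.4308 0.4441 0.007 ]
cup [0.6446 0.2604 0.095 ]
leaftopL s [0.5013 0.282  0.12  ]
leaftopR s [0.5156 0.3352 0.12  ]
leaftopR t [0.4906 0.2543 0.12  ]
leaftopL t [0.5152 0.3336 0.12  ]
footc1 [0.4684 0.3437 0.005 ]
footc2 [0.4563 0.2906 0.005 ]
footc2 [0.4904 0.2827 0.005 ]
leafbot s [ 0.5025  0.2808 -0.    ]
leafbot s [0.5148 0.3345 0.    ]
brush [0.4888 0.1377 0.02  ]
```

```bash
cat >> h.py <<'E'
def yaw():
    M=R.from_rotvec(bot.read_state()['tcp_rot']).as_matrix(); return np.degrees(np.arctan2(M[1,0],M[0,0]))
def plan(wps,step=36,tw=6.5,p=None,ps=None):
    """wps: list of (x,y,z[,yaw]) ; world m, deg. prints rows"""
    s=bot.read_state()
    if p is None: p=s['tool_pos'].copy()
    if ps is None: ps=yaw()
    rows=[]
    for w in wps:
        t=np.array(w[:3]); yt=w[3] if len(w)>3 else ps
        st=w[4] if len(w)>4 else step
        dyaw=(yt-ps+180)%360-180
        n=int(max(1,np.ceil(np.linalg.norm(t-p)*1000/st-1e-6),np.ceil(abs(dyaw)/tw-1e-6)))
        for i in range(n):
            k=n-i; d=(t-p)/k; dy=dyaw/k
            c,sn=np.cos(np.radians(ps)),np.sin(np.radians(ps))
            X=np.array([c,sn,0]);Y=np.array([sn,-c,0]);Z=np.array([0,0,-1.])
            r=[round(float(d@a)*1000,1)+0.0 for a in (X,Y,Z)]; tt=round(-dy,1)+0.0
            rows.append([r,tt]); p=p+(r[0]*X+r[1]*Y+r[2]*Z)/1000; ps-=tt; dyaw+=tt
    for i in range(0,len(rows),8): print(str(rows[i:i+8]).replace(' ',''))
    print('end',p,ps)
E
python3 - <<'E'
from h import *
print(yaw())
plan([(.32,-.555,.31,45),(.550,-.0857,.31,90)])
E
```

```text
25.94350685616706
[[[15.0,-11.8,-26.6],np.float64(-6.4)],[[16.2,-10.0,-26.7],np.float64(-6.3)],[[17.2,-8.2,-26.6],np.float64(-6.4)],[[33.0,-11.3,0.0],np.float64(-3.0)],[[33.5,-9.5,0.0],np.float64(-3.0)],[[34.0,-7.7,0.0],np.float64(-3.0)],[[34.3,-6.0,0.0],np.float64(-3.0)],[[34.6,-4.2,0.0],np.float64(-3.0)]]
[[[34.8,-2.3,0.0],np.float64(-3.0)],[[34.8,-0.5,0.0],np.float64(-3.0)],[[34.8,1.3,0.0],np.float64(-3.0)],[[34.7,3.1,0.0],np.float64(-3.0)],[[34.5,4.9,0.0],np.float64(-3.0)],[[34.2,6.8,0.0],np.float64(-3.0)],[[33.8,8.5,0.0],np.float64(-3.0)],[[33.3,10.3,0.0],np.float64(-3.0)]]
[[[32.6,12.0,0.0],np.float64(-3.0)],[[32.0,13.7,0.0],np.float64(-3.0)]]
end [ 0.5499974  -0.08572404  0.30997247] 90.04350685616706
```

>>> drive_tool --steps '[[[15,-12,-27],-6.4],[[16,-10,-27],-6.3],[[17,-8,-27],-6.4],[[33,-11,0],-3],[[33.5,-9.5,0],-3],[[34,-7.5,0],-3],[[34,-6,0],-3],[[34.5,-4,0],-3]]' --jaw 1

```text
time: 0.77
tool_pos: [0.3971, -0.3983, 0.3118]
tcp_rot: [-2.718, -1.574, 0.0]
wrist_force: [0.6, 0.4, 0.1]
width: 0.999
```

>>> drive_tool --steps '[[[35,-2.5,0],-3],[[35,-0.5,0],-3],[[35,1.5,0],-3],[[34.5,3,0],-3],[[34.5,5,0],-3],[[34,7,0],-3],[[34,8.5,0],-3],[[33,10,0],-3]]'

```text
time: 1.43
tool_pos: [0.5198, -0.1479, 0.3118]
tcp_rot: [-2.331, -2.106, 0.0]
wrist_force: [1.2, 0.3, -0.1]
width: 1.004
```

```bash
sed -i 's/tt=round(-dy,1)+0.0/tt=float(round(-dy,1))+0.0/' h.py; python3 - <<'E'
from h import *
print(bot.read_state()['time'],bot.read_state()['tool_pos'],yaw(),bot.read_state()['q'])
plan([(.550,-.0857,.31,90)])
E
```

```text
1.4333 [ 0.51983582 -0.14786256  0.31182925] 84.19518207316283 [-3.23212974e-01 -3.21573765e-02  1.78522104e+00  3.92392396e-06
  1.38917197e+00 -2.21900544e-01]
[[[32.4,11.9,0.9],-2.9],[[31.9,13.5,0.9],-2.9]]
end [ 0.55005098 -0.08565739  0.31002925] 89.99518207316284
```

>>> drive_tool --steps '[[[32,12,1],-3],[[32,13.5,1],-3],[[0,0,30],0],[[0,0,35],0],[[0,0,30],0],[[0,0,19],0],[[0,0,0],0]]'

```text
time: 2.02
tool_pos: [0.5458, -0.0867, 0.19]
tcp_rot: [-2.213, -2.216, 0.01]
wrist_force: [-0.8, 0.9, -0.3]
width: 1.001
```

```bash
python3 - <<'E'
from h import *
print(bot.read_state()['tool_pos'],yaw(),bot.read_state()['wrist_force'])
im=bot.read_camera('scene')[:,:,::-1]
crop('scene',(235,125,375,275),4,'s1',im)
E
```

```text
[ 0.54582662 -0.08667524  0.18998913] 90.06979034888893 [-0.8144626   0.89928897 -0.28455316]
```

View pics/s1.png

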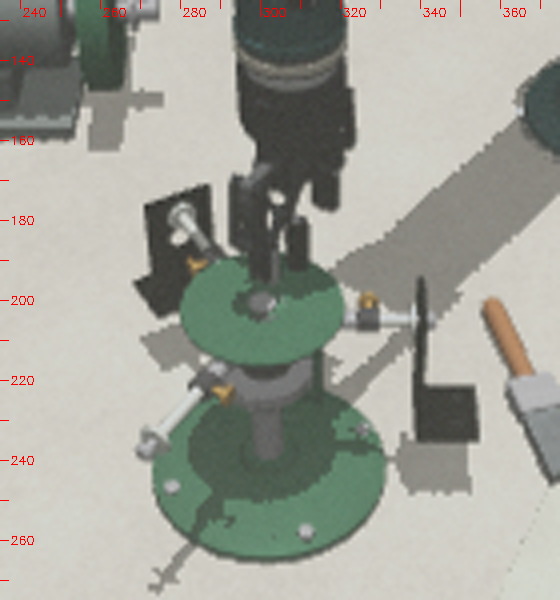

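```bash
python3 - <<'E'
from h import *
for P in [(.546,-.0867,.19),(.591,-.0867,.203),(.501,-.0867,.203),(.55,-.086,.229)]: print(proj('scene',P))
crop('scene',(225,120,345,220),6,'s1b')
crop('top',(270,135,390,245),6,'t1b')
E
```

```text
[309.42755997 189.1410001 ]
[301.86599009 194.74114454]
[316.49025428 177.41467003]
[308.76663775 179.99579991]
```

View pics/s1b.png

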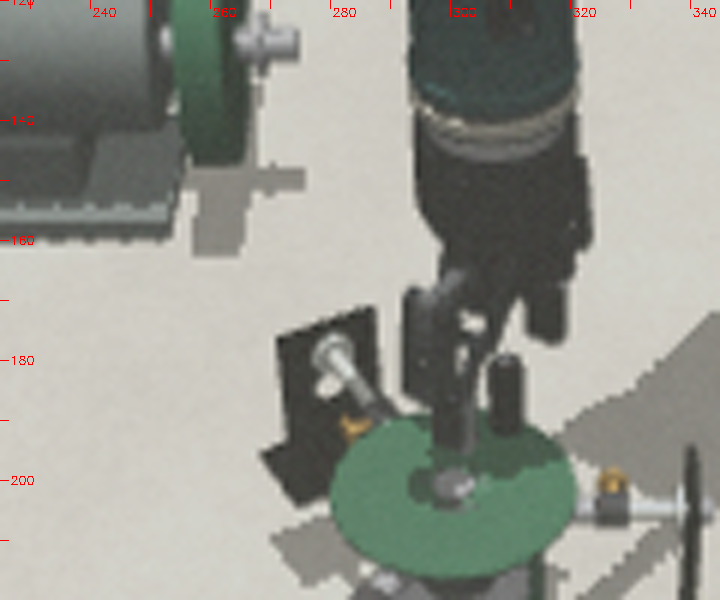

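View pics/t1b.png

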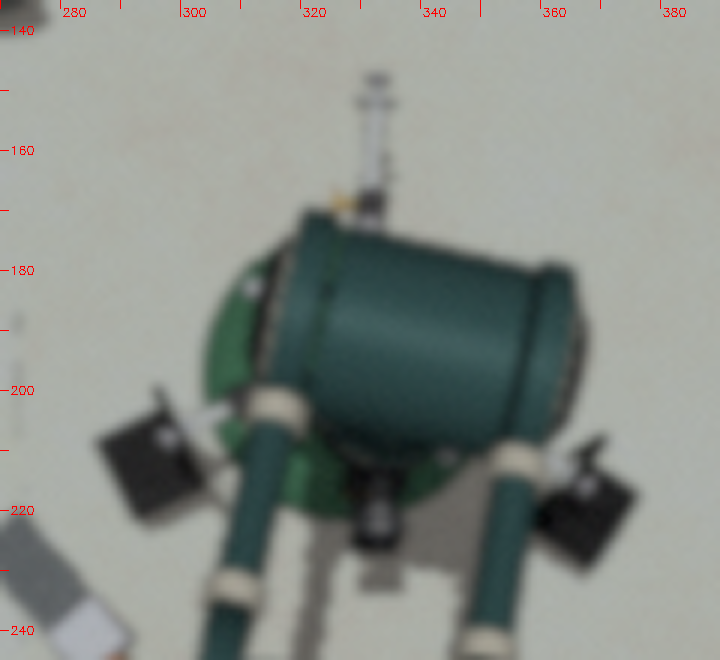

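>>> drive_tool --steps '[[[0,0,-6],0],[[0,0,0],0],[[0,0,0],0],[[0,0,0],0],[[0,0,0],0],[[0,0,0],0],[[0,0,0],0],[[0,0,0],0]]' --jaw 0 --force 30

```text
time: 2.83
tool_pos: [0.5505, -0.0879, 0.2029]
tcp_rot: [2.22, 2.222, 0.001]
wrist_force: [-0.1, 0.6, 3.6]
width: 0.197
```

```bash
python3 - <<'E'
from h import *
s=bot.read_state()
print(s['tool_pos'],yaw(),s['wrist_force'],s['torque'],s['width'])
crop('scene',(225,120,345,220),6,'s2')
E
```

```text
[ 0.55054249 -0.0878957   0.20291018] 90.04072037483307 [-0.07468596  0.55593985  3.6483562 ] [-0.03083755 -0.03344874 -0.00486276] 0.1968136833194802
```

View pics/s2.png

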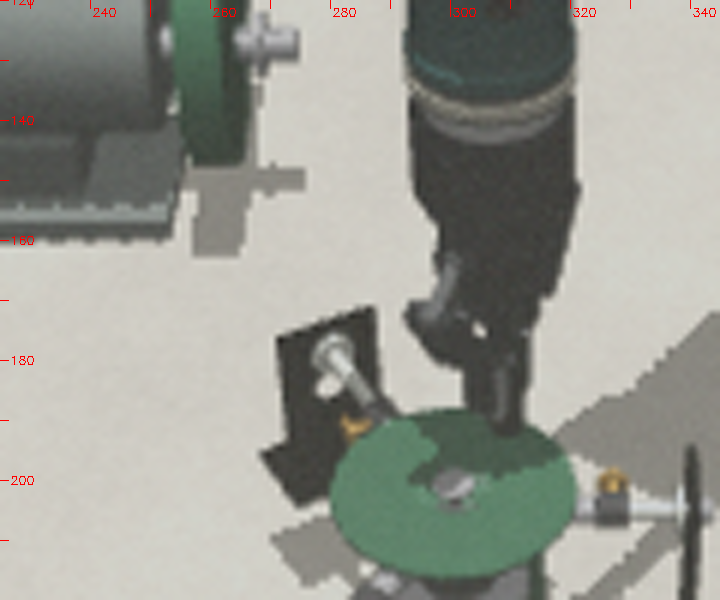

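```bash
python3 - <<'E'
import numpy as np
st=[1.5,2.5,3.5]+[5]*31+[4,3.5,3,2]
a=178-np.concatenate([[0],np.cumsum(st)]);print(a[-1])
P=50*np.c_[np.sin(np.radians(a)),np.cos(np.radians(a))]
Q=np.round(P*2)/2
D=np.diff(Q,axis=0)
rows=[[[float(d[0]),float(d[1]),0],0] for d in D]
for i in range(0,len(rows),8): print(str(rows[i:i+8]).replace(' ',''))
E
```

```text
3.0
[[[1.5,0.0,0],0],[[2.0,0.5,0],0],[[3.5,0.0,0],0],[[4.0,1.0,0],0],[[4.0,1.5,0],0],[[4.0,1.5,0],0],[[4.0,2.0,0],0],[[4.0,2.5,0],0]]
[[[3.5,2.5,0],0],[[3.0,3.0,0],0],[[3.0,3.0,0],0],[[2.5,3.5,0],0],[[2.5,3.5,0],0],[[2.0,4.0,0],0],[[2.0,4.0,0],0],[[1.0,4.0,0],0]]
[[[1.0,4.5,0],0],[[1.0,4.0,0],0],[[0.0,4.5,0],0],[[0.0,4.5,0],0],[[-0.5,4.5,0],0],[[-1.0,4.0,0],0],[[-1.5,4.0,0],0],[[-1.5,4.0,0],0]]
[[[-2.0,4.0,0],0],[[-2.5,4.0,0],0],[[-2.5,3.5,0],0],[[-3.0,3.0,0],0],[[-3.0,3.0,0],0],[[-3.5,2.5,0],0],[[-3.5,2.5,0],0],[[-4.0,2.0,0],0]]
[[[-4.0,2.0,0],0],[[-4.0,1.0,0],0],[[-3.5,1.0,0],0],[[-3.0,0.5,0],0],[[-2.5,0.5,0],0],[[-2.0,0.0,0],0]]
```

>>> drive_tool --steps '[[[1.5,0,0],0],[[2,0.5,0],0],[[3.5,0,0],0],[[4,1,0],0],[[4,1.5,0],0],[[4,1.5,0],0],[[4,2,0],0],[[4,2.5,0],0]]'

```text
time: 3.55
tool_pos: [0.5586, -0.0623, 0.2029]
tcp_rot: [2.219, 2.222, -0.005]
wrist_force: [-4.9, -10.9, 8.0]
width: 0.199
```

>>> drive_tool --steps '[[[3.5,2.5,0],0],[[3,3,0],0],[[3,3,0],0],[[2.5,3.5,0],0],[[2.5,3.5,0],0],[[2,4,0],0],[[2,4,0],0],[[1,4,0],0]]'

```text
time: 4.22
tool_pos: [0.5865, -0.0417, 0.2029]
tcp_rot: [2.22, 2.222, -0.002]
wrist_force: [-1.4, -3.7, 5.0]
width: 0.201
```

```bash
python3 - <<'E'
from h import *
s=bot.read_state()
print(s['tool_pos'],yaw(),s['wrist_force'],s['torque'],s['width'])
crop('scene',(225,120,375,270),5,'s3')
E
```

```text
[ 0.58647852 -0.04165069  0.20289391] 90.04699494888546 [-1.41503686 -3.73726464  4.97409374] [-0.49776102 -0.04155365 -0.01164817] 0.2005272510677874
```

View pics/s3.png

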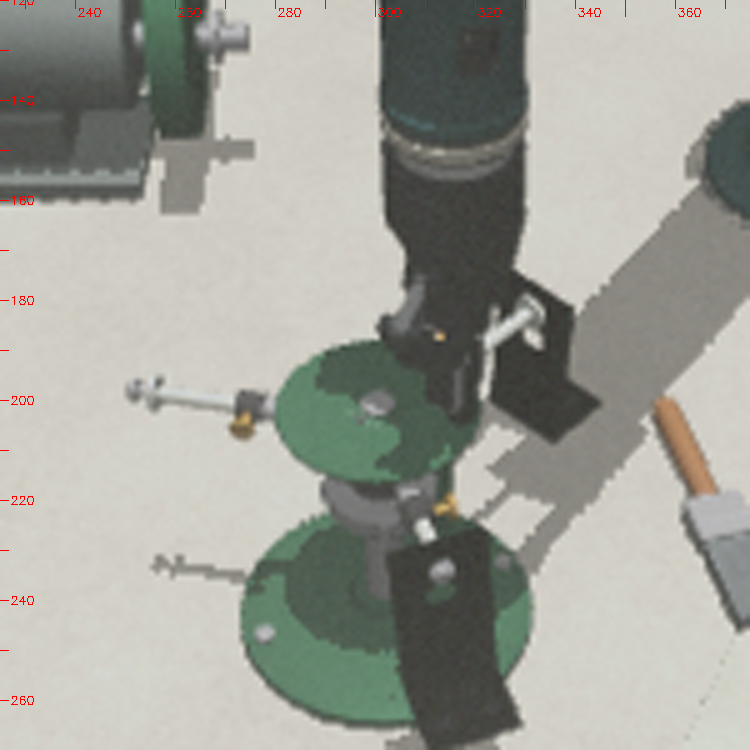

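>>> drive_tool --steps '[[[1,4.5,0],0],[[1,4,0],0],[[0,4.5,0],0],[[0,4.5,0],0],[[-0.5,4.5,0],0],[[-1,4,0],0],[[-1.5,4,0],0],[[-1.5,4,0],0]]'

```text
time: 4.93
tool_pos: [0.6196, -0.0434, 0.2029]
tcp_rot: [-2.219, -2.221, 0.003]
wrist_force: [-4.3, -2.0, 8.8]
width: 0.195
```

>>> drive_tool --steps '[[[-2,4,0],0],[[-2.5,4,0],0],[[-2.5,3.5,0],0],[[-3,3,0],0],[[-3,3,0],0],[[-3.5,2.5,0],0],[[-3.5,2.5,0],0],[[-4,2,0],0]]'

```text
time: 5.6
tool_pos: [0.6444, -0.0657, 0.2029]
tcp_rot: [-2.218, -2.22, -0.002]
wrist_force: [-4.3, 5.3, 10.1]
width: 0.201
```

>>> drive_tool --steps '[[[-4,2,0],0],[[-4,1,0],0],[[-3.5,1,0],0],[[-3,0.5,0],0],[[-2.5,0.5,0],0],[[-2,0,0],0],[[0,0,0],0]]'

```text
time: 6.18
tool_pos: [0.6503, -0.0856, 0.2029]
tcp_rot: [-2.22, -2.221, -0.003]
wrist_force: [-0.5, 1.0, 7.5]
width: 0.2
```

```bash
python3 - <<'E'
from h import *
s=bot.read_state()
print(s['tool_pos'],yaw(),s['wrist_force'],s['torque'],s['width'])
crop('scene',(225,120,375,270),5,'s4')
crop('top',(270,135,390,245),6,'t4')
E
```

```text
[ 0.65034554 -0.08557995  0.20289264] 90.03502176530834 [-0.4536931   1.03075931  7.46641007] [ 0.14628336  0.06959197 -0.01169224] 0.2002274819146528
```

View pics/s4.png

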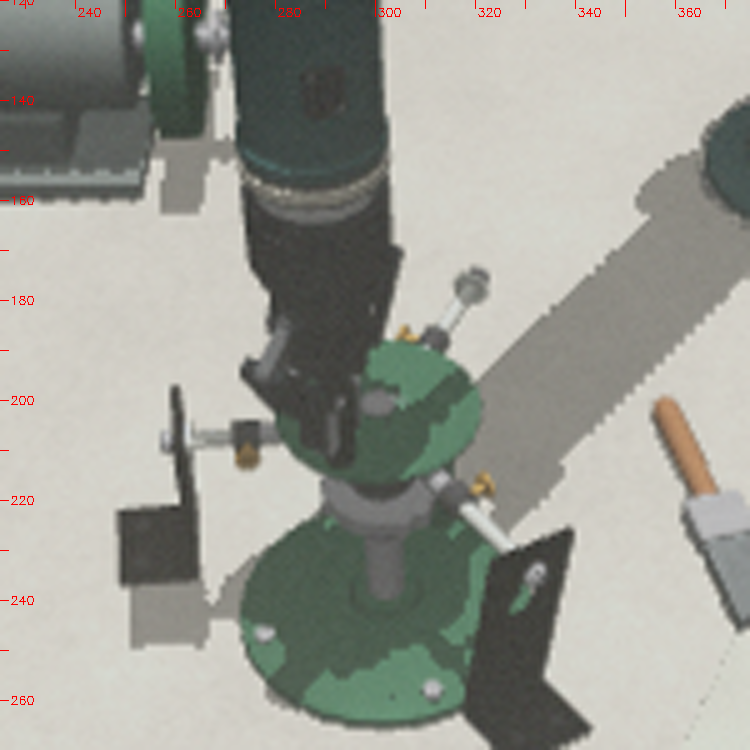

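View pics/t4.png

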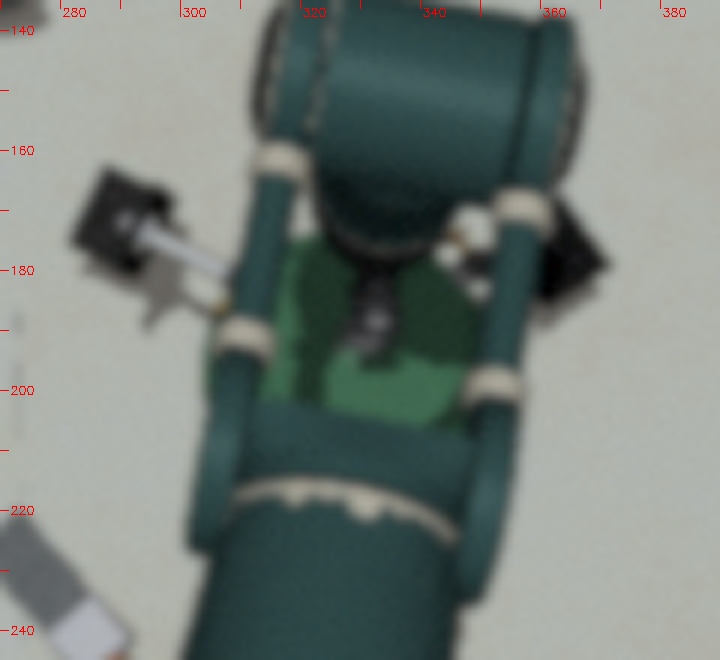

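>>> drive_tool --steps '[[[0,0,0],0],[[0,0,0],0],[[0,0,0],0],[[0,0,0],0],[[0,0,-5],0],[[0,0,-25],0],[[0,0,-35],0],[[0,0,-35],0]]' --jaw 0.8

```text
time: 6.95
tool_pos: [0.6489, -0.0865, 0.3017]
tcp_rot: [-2.218, -2.22, 0.003]
wrist_force: [0.5, -0.2, 0.6]
width: 0.804
```

```bash
python3 - <<'E'
from h import *
s=bot.read_state()
print(s['tool_pos'],yaw(),s['wrist_force'],s['width'])
plan([(.555,.22,.31,120),(.512,.308,.31,165)])
E
```

```text
[ 0.64892515 -0.08651387  0.30171568] 90.03761742514915 [ 0.49538647 -0.15892816  0.62157401] 0.8037428695142849
[[[34.1,-10.4,-0.9],-3.3],[[34.6,-8.4,-0.9],-3.3],[[35.0,-6.4,-0.9],-3.3],[[35.3,-4.4,-0.9],-3.3],[[35.6,-2.4,-0.9],-3.4],[[35.6,-0.3,-0.9],-3.3],[[35.6,1.8,-1.0],-3.4],[[35.4,3.9,-0.9],-3.3]]
[[[35.1,6.0,-1.0],-3.4],[[14.0,1.0,0.0],-6.4],[[13.8,2.5,0.0],-6.4],[[13.4,4.0,0.0],-6.4],[[12.8,5.5,0.0],-6.4],[[12.2,6.9,0.0],-6.5],[[11.3,8.3,0.0],-6.4],[[10.3,9.4,0.0],-6.5]]
end [0.51199843 0.30798368 0.31001568] 165.03761742514916
```

>>> drive_tool --steps '[[[34,-10,-1],-3.3],[[34.5,-8.5,-1],-3.3],[[35,-6.5,-1],-3.3],[[35.5,-4.5,-1],-3.3],[[35.5,-2.5,-1],-3.3],[[35.5,0,-1],-3.3],[[35.5,2,-1],-3.3],[[35.5,4,-1],-3.3]]'

```text
time: 7.62
tool_pos: [0.5665, 0.1872, 0.3107]
tcp_rot: [1.651, 2.673, 0.0]
wrist_force: [0.0, 0.9, 0.4]
width: 0.8
```

```bash
python3 - <<'E'
from h import *
s=bot.read_state()
print(s['tool_pos'],yaw(),s['time'])
im=bot.read_camera('top')[:,:,::-1].copy()
cv2.imwrite('pics/t5full.png',im)
crop('top',(270,150,380,270),6,'t5',im)
im=bot.read_camera('scene')[:,:,::-1].copy()
crop('scene',(255,155,365,265),6,'s5',im)
crop('scene',(400,225,460,285),10,'s5b',im)
plan([(.508,.307,.25,166.5)])
E
```

```text
[0.5665073  0.18718681 0.31073045] 116.59036118641323 7.6167
[[[16.3,0.1,7.6],-6.2],[[16.1,1.9,7.6],-6.2],[[15.8,3.6,7.6],-6.2],[[15.4,5.3,7.6],-6.2],[[14.7,7.0,7.6],-6.2],[[13.9,8.5,7.6],-6.2],[[12.8,9.9,7.6],-6.2],[[11.7,11.3,7.7],-6.3]]
end [0.50801039 0.30697707 0.2499939 ] 166.5079622621601
```

View pics/t5.png

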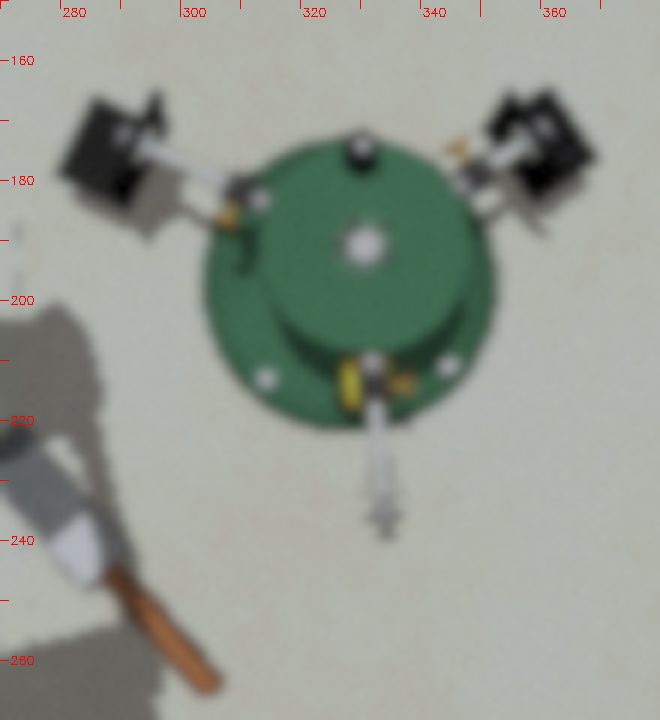

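View pics/s5.png

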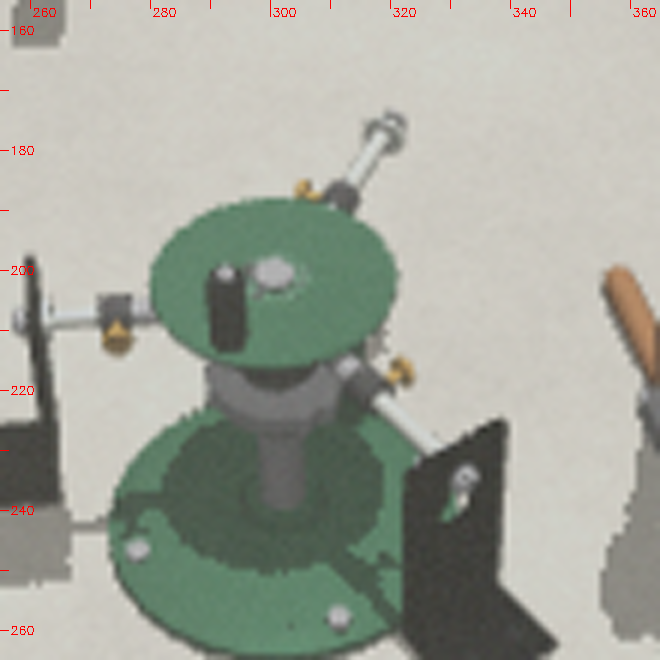

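View pics/s5b.png

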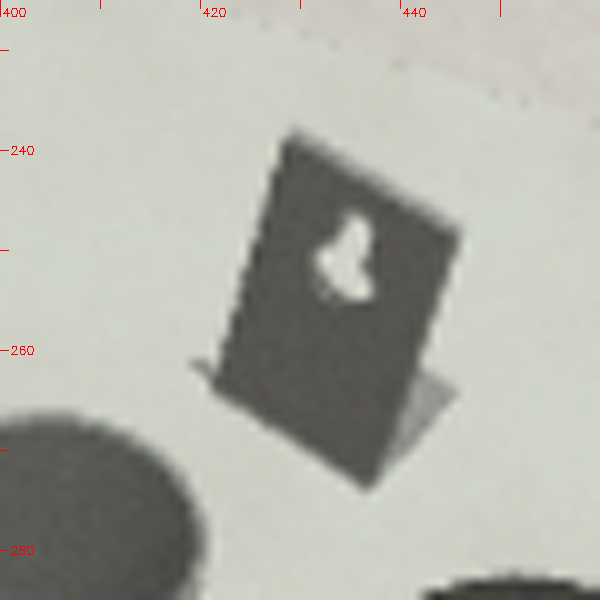

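```bash
python3 - <<'E'
from h import *
np.set_printoptions(precision=4,suppress=True)
for nm,n,u,v,z in [("bolt","top",330.5,191,.195),("peg","top",330.3,174.5,.229),("peg s","scene",292,200.5,.229),("head","top",334.3,239,.17),("head s","scene",320,175.5,.17),
("collar","top",333.5,236,.17),("mouth","top",332.3,212.5,.17),("mouth s","scene",312.5,188,.17),("w1","top",360.5,171,.17),("w2","top",290.5,172,.17),
("housingL","top",326.5,213.6,.126),("housing0","top",330.5,213.6,.126),("foot","top",329,197,.01),("foot s","scene",301,239,.01)]:
  p=pz(n,u,v,z);print(nm,p)
E
```

```text
bolt [ 0.5989 -0.0857  0.195 ]
peg [ 0.6487 -0.0825  0.229 ]
peg s [ 0.6493 -0.0839  0.229 ]
head [ 0.4396 -0.1024  0.17  ]
head s [ 0.4519 -0.1005  0.17  ]
collar [ 0.4496 -0.0995  0.17  ]
mouth [ 0.5289 -0.0943  0.17  ]
mouth s [ 0.5169 -0.0923  0.17  ]
w1 [ 0.6738 -0.189   0.17  ]
w2 [0.6648 0.0508 0.17  ]
housingL [ 0.5281 -0.0765  0.126 ]
housing0 [ 0.5284 -0.0906  0.126 ]
foot [ 0.6006 -0.09    0.01  ]
foot s [ 0.5954 -0.0939  0.01  ]
```

```bash
python3 - <<'E'
from h import *
np.set_printoptions(precision=4,suppress=True)
t=cv2.imread('pics/top0.png').astype(int)
b,g,r=[t[...,i] for i in range(3)]
m=((np.minimum(r,g)-b)>40); m[:205]=0;m[222:]=0;m[:,:322]=0;m[:,342:]=0
w=np.clip(np.minimum(r,g)-b,0,None)*1.0; mm=np.zeros_like(w); mm[206:221,323:340]=1; w=w*mm; w[w<20]=0
v,u=np.indices(w.shape); c=((u*w).sum()/w.sum(),(v*w).sum()/w.sum()); print(c,pz('top',*c,.126))
ys,xs=np.nonzero(m); print(cv2.minAreaRect(np.c_[xs,ys].astype(np.float32)))
# foot disc in initial top image: green mask, fit ellipse bottom rim
gm=((g-r)>12).astype(np.uint8); gm[:165]=0;gm[225:]=0;gm[:,:300]=0;gm[:,355:]=0
ys,xs=np.nonzero(gm); print(xs.min(),xs.max(),ys.min(),ys.max())
print(pz('top',(xs.min()+xs.max())/2,196.5,.01))
# peg/stud in the t5full image by predicted projection
for yw in (3,5,7):
  a=np.radians(180+yw); ax=np.array([.6,-.087])
  print(yw,[proj('top',(*(ax+rr*np.array([np.cos(a),np.sin(a)])),z)) for rr,z in((.071,.126),(.155,.17),(-.05,.229),(0,.195))])
E
```

```text
(np.float64(330.91990483743064), np.float64(213.45551149881047)) [ 0.5289 -0.092   0.126 ]
((331.0, 213.5), (9.0, 8.0), 90.0)
304 352 173 220
[ 0.6025 -0.0861  0.01  ]
3 [array([330.5475, 213.4027]), array([332.1762, 237.2947]), array([330.8948, 174.1428]), array([330.8858, 190.6781])]
5 [array([331.2534, 213.368 ]), array([333.7789, 237.2131]), array([330.3626, 174.1675]), array([330.8858, 190.6781])]
7 [array([331.9576, 213.3086]), array([335.3772, 237.0753]), array([329.8316, 174.2106]), array([330.8858, 190.6781])]
```

>>> drive_tool --steps '[[[16.5,0,7.5],-6.2],[[16,2,7.5],-6.2],[[16,3.5,7.5],-6.2],[[15.5,5.5,7.5],-6.2],[[14.5,7,7.5],-6.2],[[14,8.5,7.5],-6.2],[[13,10,7.5],-6.2],[[11.5,11.5,7.5],-6.2]]' --jaw 1

```text
time: 8.38
tool_pos: [0.5104, 0.3032, 0.2501]
tcp_rot: [0.375, 3.119, -0.0]
wrist_force: [0.2, 0.0, 0.4]
width: 0.997
```

>>> drive_tool --steps '[[[0,0,20],0],[[0,0,25],0],[[0,0,15],0],[[0,0,0],0],[[0,0,0],0]]'

```text
time: 8.8
tool_pos: [0.51, 0.3024, 0.1894]
tcp_rot: [-0.383, -3.116, 0.002]
wrist_force: [0.3, 0.4, 0.9]
width: 1.0
```

```bash
python3 - <<'E'
from h import *
s=bot.read_state()
print(s['tool_pos'],yaw(),s['time'],s['wrist_force'],s['q'])
crop('scene',(380,180,480,290),6,'s6')
crop('top',(170,190,290,260),6,'t6')
for d in (-.0525,.0525):
  a=np.radians(76.5); print(proj('scene',s['tool_pos']+np.array([np.cos(a)*d,np.sin(a)*d,.013])))
plan([(.5075,.3075,.13,166.5)])
E
```

```text
[0.51004464 0.30241884 0.18942006] 165.99870192175808 8.8 [0.26834218 0.39661726 0.85478976] [ 4.93271739e-01  1.41610086e-01  1.82875975e+00 -1.38174927e-04
  1.17374395e+00 -8.33103836e-01]
[424.30088281 213.41446592]
[459.15427906 231.92905765]
[[[2.5,1.5,30.9],-0.2],[[2.4,1.6,30.9],-0.3]]
end [0.50752036 0.30749956 0.12997737] 166.50545913919518
```

View pics/s6.png

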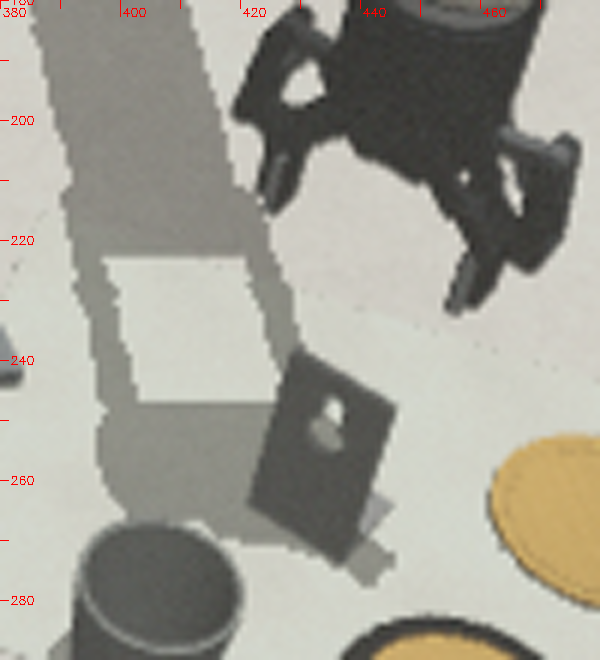

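View pics/t6.png

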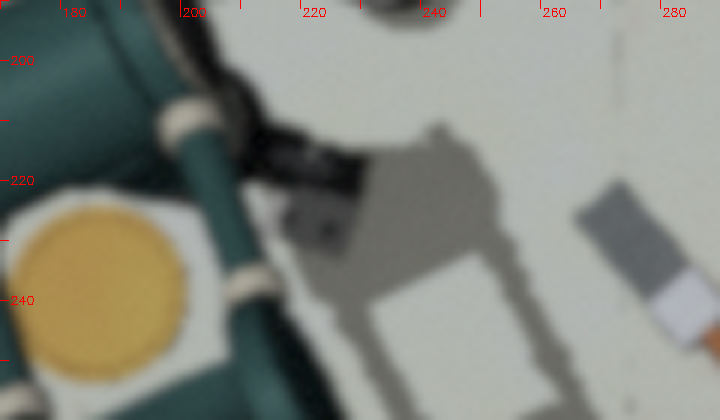

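>>> drive_tool --steps '[[[2.5,1.5,31],-0.3],[[2.5,1.5,31],-0.2],[[0,0,30],0],[[0,0,25],0],[[0,0,6],0],[[0,0,0],0]]'

```text
time: 9.4
tool_pos: [0.5057, 0.3068, 0.0664]
tcp_rot: [-0.368, -3.118, 0.003]
wrist_force: [-0.2, -0.1, 0.5]
width: 0.997
```

```bash
python3 - <<'E'
from h import *
s=bot.read_state()
print(s['tool_pos'],yaw(),s['time'],s['wrist_force'])
crop('scene',(380,180,480,290),6,'s7')
E
```

```text
[0.50565497 0.30676325 0.06635156] 166.52805260728738 9.4 [-0.18853729 -0.10819776  0.46267489]
```

View pics/s7.png

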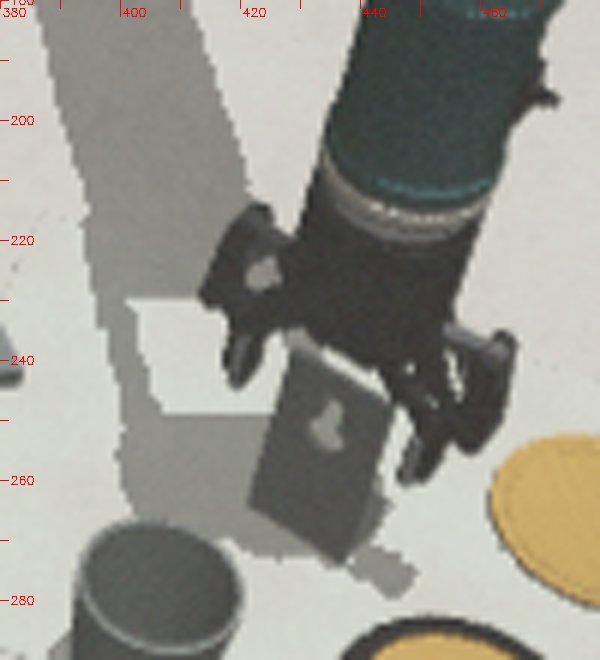

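>>> drive_tool --steps '[[[0,0,0],0],[[0,0,0],0],[[0,0,0],0],[[0,0,0],0],[[0,0,0],0],[[0,0,0],0]]' --jaw 0 --force 50

```text
time: 9.95
tool_pos: [0.5085, 0.3086, 0.0703]
tcp_rot: [0.367, 3.116, 0.005]
wrist_force: [-0.4, 0.5, 6.2]
width: 0.642
```

>>> drive_tool --steps '[[[0,0,-5],0],[[0,0,-10],0],[[0,0,-25],0],[[0,0,-35],0],[[0,0,-30],0],[[0,0,-15],0],[[0,0,0],0]]'

```text
time: 10.53
tool_pos: [0.509, 0.3088, 0.1932]
tcp_rot: [0.367, 3.112, 0.008]
wrist_force: [0.4, 0.4, -1.6]
width: 0.645
```

```bash
python3 - <<'E'
from h import *
s=bot.read_state()
print(s['tool_pos'],yaw(),s['time'],s['wrist_force'],s['torque'],s['width'])
im=bot.read_camera('scene')[:,:,::-1].copy()
crop('scene',(370,130,490,260),5,'s8',im)
cv2.imwrite('pics/s8full.png',im)
E
```

```text
[0.50903947 0.30884816 0.19321171] 166.54248602070115 10.5333 [ 0.40344617  0.36363864 -1.63180468] [ 0.00689137 -0.10083157 -0.03124924] 0.6454265141039514
```

View pics/s8.png

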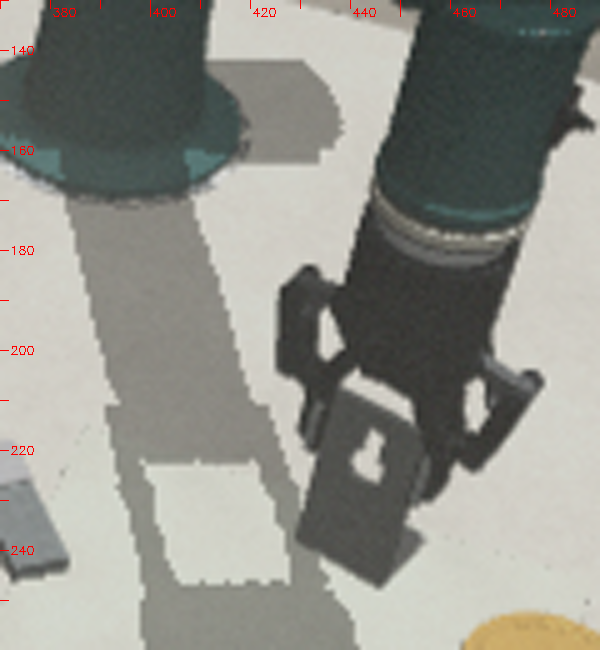

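```bash
python3 - <<'E'
from h import *
im=cv2.imread('pics/s8full.png')
crop('scene',(420,200,465,255),12,'s8c',im)
s=bot.read_state(); p=s['tool_pos']
y=np.radians(-13.5); X=np.array([np.cos(y),np.sin(y),0]);Y=np.array([-np.sin(y),np.cos(y),0])
c0=np.array([p[0],p[1],p[2]-.0703])
for nm,l in dict(topL=(2.5,-28,120),topR=(2.5,28,120),botL=(2.5,-28,0),botR=(2.5,28,0),hole=(2.5,0,78),slottop=(2.5,0,106),footR=(-47.5,28,0),footL=(-47.5,-28,0)).items():
  print(nm,proj('scene',c0+X*l[0]/1e3+Y*l[1]/1e3+np.array([0,0,l[2]/1e3])))
E
```

```text
topL [436.79723456 208.35664168]
topR [456.00176801 218.24900395]
botL [428.18425805 238.31051649]
botR [445.74675948 248.19885081]
hole [442.81336409 224.2500622 ]
slottop [445.0993758  216.97630786]
footR [454.1586523  238.24117101]
footL [436.81530614 228.81900141]
```

View pics/s8c.png

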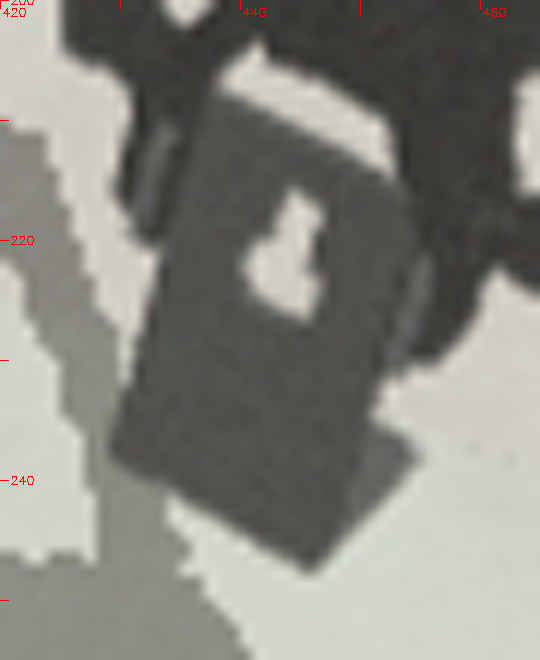

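```bash
python3 - <<'E'
from h import *
plan([(.50,.27,.245,168.5,18),(.416,-.07,.245,184.7,27),(.415,-.102,.2,184.7,18)])
E
```

```text
[[[-0.3,-9.7,-13.7],-0.5],[[-0.3,-9.7,-13.7],-0.5],[[-0.2,-9.7,-13.7],-0.5],[[-0.1,-9.8,-13.7],-0.5],[[1.1,-26.9,0.0],-1.2],[[1.7,-26.9,0.0],-1.2],[[2.3,-26.8,0.0],-1.3],[[2.9,-26.8,0.0],-1.2]]
[[[3.4,-26.7,0.0],-1.3],[[4.0,-26.6,0.0],-1.2],[[4.6,-26.6,0.0],-1.3],[[5.2,-26.4,0.0],-1.2],[[5.8,-26.3,0.0],-1.3],[[6.3,-26.2,0.0],-1.2],[[6.9,-26.1,0.0],-1.3],[[7.5,-25.9,0.0],-1.2]]
[[[8.0,-25.7,0.0],-1.3],[[0.9,-7.9,11.3],0.0],[[0.9,-8.0,11.2],0.0],[[0.9,-7.9,11.3],0.0],[[1.0,-8.0,11.2],0.0]]
end [ 0.41497963 -0.10202141  0.20004919] 184.74337089103545
```

>>> drive_tool --steps '[[[0,-5,-9],-0.5],[[0,-10,-14],-0.5],[[0,-12,-14],-0.5],[[0,-16,-14],-0.5],[[1,-24,0],-1.2],[[1.5,-27,0],-1.2],[[2.5,-27,0],-1.3],[[3,-27,0],-1.2]]'

```text
time: 11.25
tool_pos: [0.47, 0.1611, 0.2375]
tcp_rot: [-0.177, -3.134, 0.002]
wrist_force: [0.3, -0.3, -1.9]
width: 0.645
```

>>> drive_tool --steps '[[[3.5,-27,0],-1.3],[[4,-26.5,0],-1.2],[[4.5,-26.5,0],-1.3],[[5,-26.5,0],-1.2],[[6,-26.5,0],-1.3],[[6.5,-26,0],-1.2],[[7,-26,0],-1.3],[[7.5,-22,0],-1.2]]'

```text
time: 11.92
tool_pos: [0.4175, -0.0442, 0.2376]
tcp_rot: [0.096, -3.138, 0.0]
wrist_force: [-0.3, -0.9, -2.4]
width: 0.64
```

```bash
python3 - <<'E'
from h import *
plan([(.415,-.102,.18,184.7,14)])
E
```

```text
[[[1.0,-9.6,9.6],-0.2],[[1.0,-9.6,9.6],-0.2],[[1.1,-9.6,9.6],-0.2],[[1.1,-9.6,9.6],-0.2],[[1.1,-9.6,9.6],-0.2],[[1.2,-9.5,9.6],-0.2]]
end [ 0.41502843 -0.10199301  0.17998447] -175.29499705432775
```

>>> drive_tool --steps '[[[1,-12,10],-0.2],[[1,-12,10],-0.2],[[1,-12,10],-0.2],[[1,-10,10],-0.2],[[1,-8,10],-0.2],[[1,-4,8],-0.2],[[0,0,0],0],[[0,0,0],0]]'

```text
time: 12.58
tool_pos: [0.4165, -0.1004, 0.1795]
tcp_rot: [0.126, -3.137, -0.002]
wrist_force: [-0.4, -0.0, -2.9]
width: 0.641
```

```bash
python3 - <<'E'
from h import *
s=bot.read_state(); p=s['tool_pos']
print(p,yaw(),s['time'],s['wrist_force'])
im=bot.read_camera('scene')[:,:,::-1].copy();cv2.imwrite('pics/s9full.png',im)
crop('scene',(275,120,365,240),5,'s9',im)
im=bot.read_camera('top')[:,:,::-1].copy();cv2.imwrite('pics/t9full.png',im)
crop('top',(290,180,380,280),6,'t9',im)
y=np.radians(4.7); X=np.array([np.cos(y),np.sin(y),0]);Y=np.array([-np.sin(y),np.cos(y),0])
c0=np.array([p[0],p[1],p[2]-.0703])
for nm,l in dict(topL=(2.5,-28,120),topR=(2.5,28,120),botL=(2.5,-28,0),botR=(2.5,28,0),hole=(2.5,0,78),slottop=(2.5,0,106)).items():
  print(nm,proj('scene',c0+X*l[0]/1e3+Y*l[1]/1e3+np.array([0,0,l[2]/1e3])))
E
```

```text
[ 0.41652908 -0.10039235  0.17951817] -175.39123469142288 12.5833 [-0.3555476  -0.03906852 -2.89014862]
topL [316.87007852 153.10546405]
topR [333.19939796 157.286901  ]
botL [316.96440495 181.97718045]
botR [332.27303568 186.25021004]
hole [324.8323927  165.73037674]
slottop [324.93123327 158.75253474]
```

View pics/s9.png

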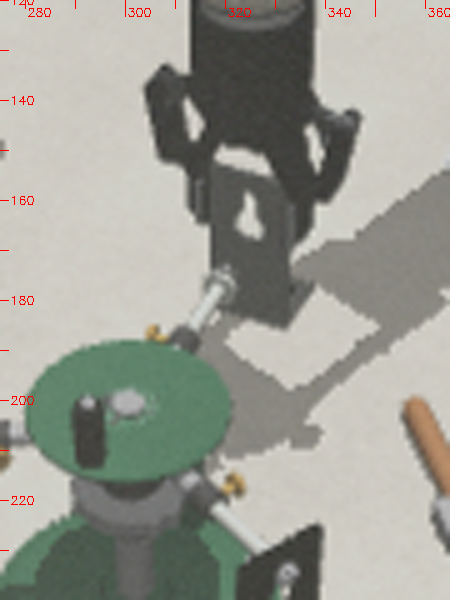

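View pics/t9.png

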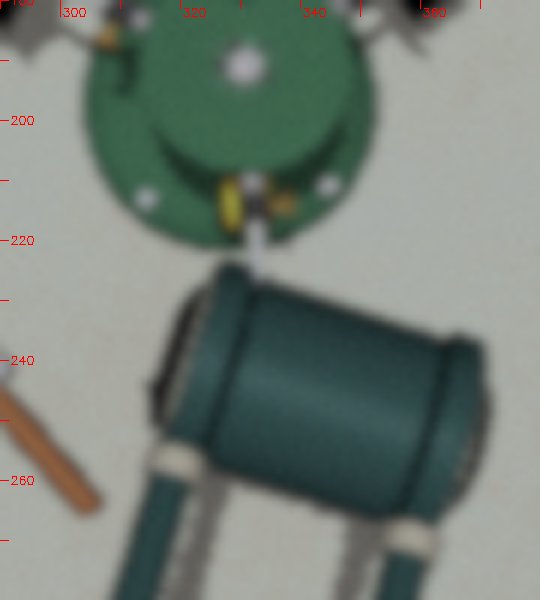

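```bash
python3 - <<'E'
from h import *
im=cv2.imread('pics/s9full.png')
crop('scene',(295,145,345,195),14,'s9c',im)
im=cv2.imread('pics/t5full.png')
crop('top',(315,200,350,250),12,'t5c',im)
for yw in (3,4,5,6):
  a=np.radians(180+yw); ax=np.array([.6,-.087])
  f=lambda rr,z:[*(ax+rr*np.array([np.cos(a),np.sin(a)])),z]
  print(yw,[ (n,proj('scene',f(*q)).round(1),proj('top',f(*q)).round(1)) for n,q in dict(mouth=(.086,.17),col=(.14,.17),headend=(.155,.17)).items()])
E
```

```text
3 [('mouth', array([313.2, 187.6]), array([331.4, 216.8])), ('col', array([320.5, 177.5]), array([332. , 232.8])), ('headend', array([322.4, 174.8]), array([332.2, 237.3]))]
4 [('mouth', array([312.7, 187.4]), array([331.9, 216.8])), ('col', array([319.8, 177.3]), array([332.7, 232.8])), ('headend', array([321.7, 174.6]), array([333. , 237.3]))]
5 [('mouth', array([312.3, 187.3]), array([332.3, 216.8])), ('col', array([319.1, 177.1]), array([333.5, 232.8])), ('headend', array([320.9, 174.4]), array([333.8, 237.2]))]
6 [('mouth', array([311.8, 187.2]), array([332.7, 216.8])), ('col', array([318.4, 176.9]), array([334.2, 232.7])), ('headend', array([320.1, 174.2]), array([334.6, 237.2]))]
```

View pics/s9c.png

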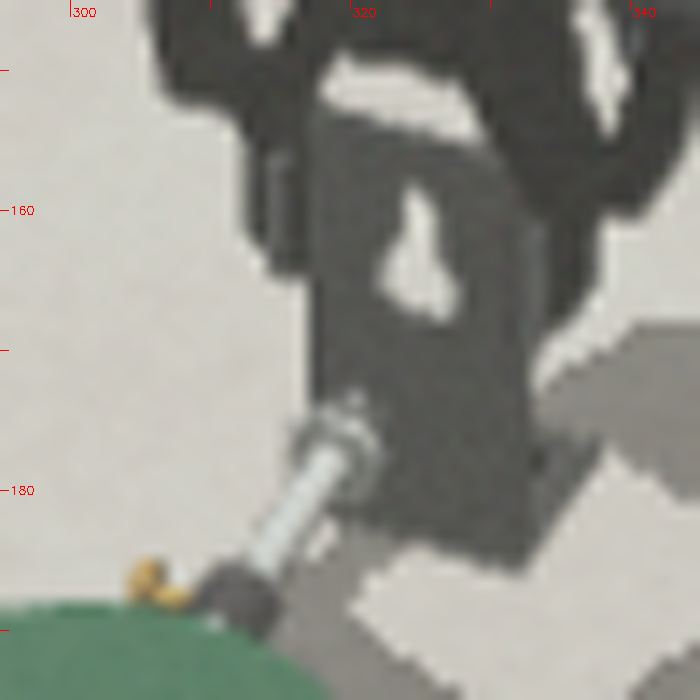

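View pics/t5c.png

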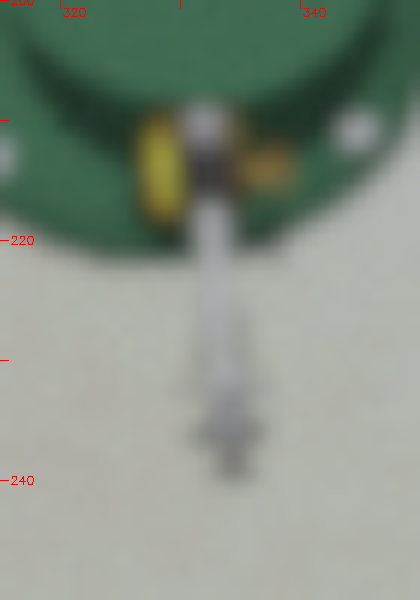

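```bash
cat >> h.py <<'E'
def tri(a,b):
    A=[];B=[]
    for n,(u,v) in (('scene',a),('top',b)):
        c,M=cam(n); d=M@np.array([(u-c['cx'])/c['fx'],(v-c['cy'])/c['fy'],1]); d/=np.linalg.norm(d)
        P=np.eye(3)-np.outer(d,d); A.append(P);B.append(P@c['position'])
    x=np.linalg.lstsq(np.vstack(A),np.hstack(B),rcond=None)[0]
    return x,proj('scene',x)-a,proj('top',x)-b
E
python3 - <<'E'
from h import *
np.set_printoptions(precision=4,suppress=True)
print('collar',tri((319.1,176.8),(333.8,236.2)))
print('head',tri((320.2,173.6),(334.5,239.3)))
print('peg',tri((292,200.5),(330.3,174.5)))
print('mouth',tri((312.3,187.5),(332.3,215)))
print('head before',tri((270,237),(332.7,148)))
E
```

```text
collar (array([ 0.4499, -0.1027,  0.1621]), array([0.5646, 0.0481]), array([ 0.4942, -0.2193]))
head (array([ 0.4393, -0.1046,  0.1672]), array([0.4714, 0.04  ]), array([ 0.4161, -0.1839]))
peg (array([ 0.6491, -0.0831,  0.229 ]), array([0.2774, 0.03  ]), array([ 0.2121, -0.1041]))
mouth (array([ 0.5196, -0.093 ,  0.174 ]), array([-0.4198, -0.0406]), array([-0.352,  0.158]))
head before (array([ 0.7518, -0.0933,  0.1737]), array([0.5021, 0.0555]), array([ 0.3501, -0.1867]))
```

```bash
python3 - <<'E'
from h import *
np.set_printoptions(precision=4,suppress=True)
for q in [(319.1,176.8),(320.2,173.6),(292,200.5)]: print(pz('scene',*q,.17 if q[0]>300 else .229))
print(pz('top',333.8,236.2,.17),pz('top',334.5,239.3,.17))
# bracket: observed vs predicted refined corners
p=bot.read_state()['tool_pos'];print(p)
obs=dict(topL=(317.2,152.6),botR=(332.1,185.8),botL=(317.3,181.8))
print('obs topL',pz('scene',317.2,152.6,p[2]-.0703+.12),'botR',pz('scene',332.1,185.8,p[2]-.0703))
E
```

```text
[ 0.459  -0.0999  0.17  ]
[ 0.443  -0.1044  0.17  ]
[ 0.6493 -0.0839  0.229 ]
[ 0.449  -0.1005  0.17  ] [ 0.4386 -0.103   0.17  ]
[ 0.4177 -0.1003  0.1807]
obs topL [ 0.4198 -0.1277  0.2304] botR [ 0.4162 -0.0732  0.1104]
```

>>> drive_tool --steps '[[[0,-2,6],-0.3],[[0,-2.5,6],-0.3],[[0,0,6],0],[[-4,0,0],0],[[-4,0,0],0],[[-3,0,0],0],[[0,0,0],0],[[0,0,0],0]]'

```text
time: 13.35
tool_pos: [0.4293, -0.1041, 0.1626]
tcp_rot: [-0.144, 3.138, -0.0]
wrist_force: [0.7, -0.9, -3.3]
width: 0.644
```

```bash
python3 - <<'E'
from h import *
s=bot.read_state(); p=s['tool_pos']
print(p,yaw()+360,s['time'],s['wrist_force'],s['torque'])
im=bot.read_camera('scene')[:,:,::-1].copy();cv2.imwrite('pics/s10full.png',im)
crop('scene',(295,145,345,195),14,'s10',im)
E
```

```text
[ 0.42928074 -0.10410347  0.16256239] 185.26432329892324 13.35 [ 0.70509604 -0.87578221 -3.32562052] [-0.05313068  0.00147214 -0.02980226]
```

View pics/s10.png

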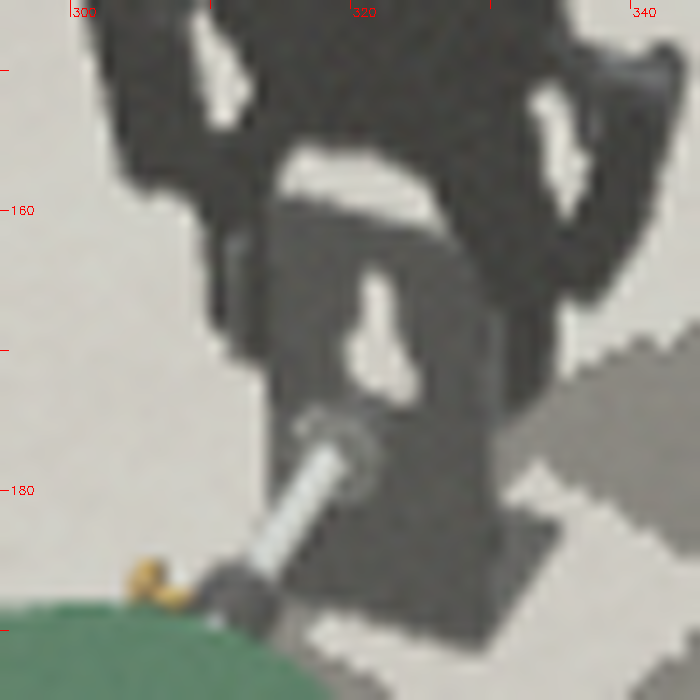

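>>> drive_tool --steps '[[[-2.5,0,0],0],[[-2.5,0,0],0],[[-2,0,0],0],[[-1.5,0,0],0],[[0,0,0],0]]'

```text
time: 13.82
tool_pos: [0.4376, -0.1033, 0.1624]
tcp_rot: [-0.144, 3.138, -0.0]
wrist_force: [0.6, 0.2, -3.5]
width: 0.638
```

>>> drive_tool --steps '[[[-1,0,0],0],[[-1,0,0],0],[[-1,0,0],0],[[0,0,0],0]]'

```text
time: 14.15
tool_pos: [0.4404, -0.103, 0.1623]
tcp_rot: [-0.144, 3.138, 0.0]
wrist_force: [-0.2, -0.2, -3.2]
width: 0.644
```

```bash
python3 - <<'E'
from h import *
s=bot.read_state(); p=s['tool_pos']
print(p,yaw()+360,s['time'],s['wrist_force'],s['torque'])
im=bot.read_camera('scene')[:,:,::-1].copy();cv2.imwrite('pics/s11full.png',im)
crop('scene',(295,145,345,195),14,'s11',im)
E
```

```text
[ 0.44039364 -0.10303991  0.16229847] 185.24450959851063 14.15 [-0.24318397 -0.18380399 -3.21317454] [ 0.01100645  0.04021039 -0.02305338]
```

View pics/s11.png

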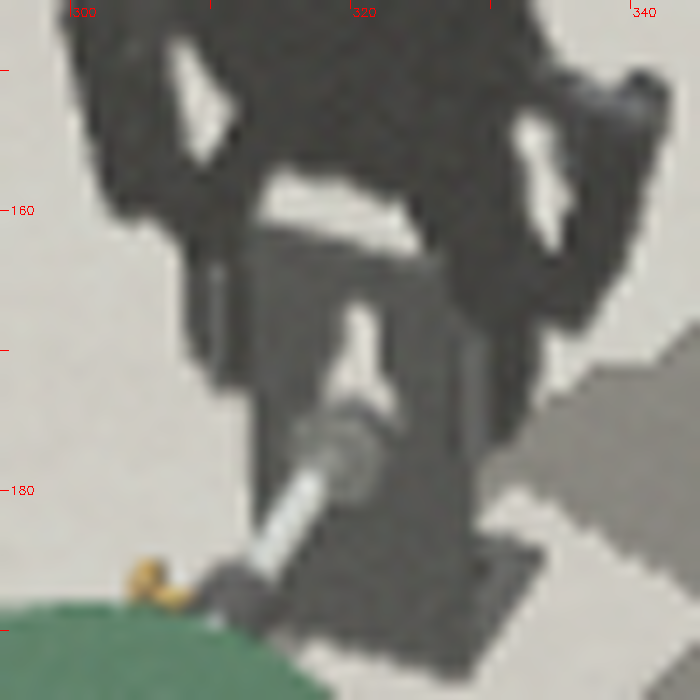

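>>> drive_tool --steps '[[[-1,0,0],0],[[-1,0,0],0],[[-1,0,0],0],[[0,0,0],0]]'

```text
time: 14.53
tool_pos: [0.4434, -0.1028, 0.1623]
tcp_rot: [-0.144, 3.138, -0.0]
wrist_force: [0.3, 0.4, -2.8]
width: 0.647
```

>>> drive_tool --steps '[[[-1,0,0],0],[[-1,0,0],0],[[0,0,0],0]]'

```text
time: 14.78
tool_pos: [0.4454, -0.1026, 0.1623]
tcp_rot: [-0.144, 3.138, -0.0]
wrist_force: [-0.3, -0.3, -3.1]
width: 0.647
```

>>> drive_tool --steps '[[[-1,0,0],0],[[-1,0,0],0],[[0,0,0],0]]'

```text
time: 15.03
tool_pos: [0.4473, -0.1023, 0.1622]
tcp_rot: [0.144, -3.138, -0.0]
wrist_force: [-0.6, -0.6, -2.3]
width: 0.644
```

>>> drive_tool --steps '[[[-1,0,0],0],[[-1,0,0],0],[[0,0,0],0]]'

```text
time: 15.28
tool_pos: [0.4493, -0.1022, 0.1623]
tcp_rot: [-0.144, 3.138, 0.0]
wrist_force: [-0.4, 0.2, -2.5]
width: 0.643
```

```bash
python3 - <<'E'
from h import *
s=bot.read_state(); p=s['tool_pos']
print(p,yaw()+360,s['time'],s['wrist_force'],s['torque'])
im=bot.read_camera('scene')[:,:,::-1].copy();cv2.imwrite('pics/s12full.png',im)
crop('scene',(295,145,345,195),14,'s12',im)
E
```

```text
[ 0.44934063 -0.10215552  0.16226968] 185.2417147947113 15.2833 [-0.35980922  0.21078707 -2.49411624] [ 0.13173562 -0.0298524   0.04245048]
```

View pics/s12.png

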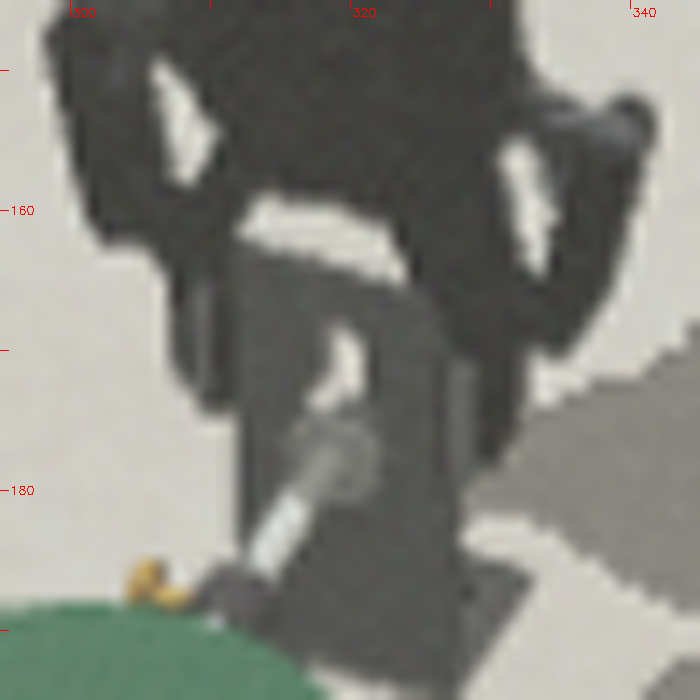

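>>> drive_tool --steps '[[[-1,0,0],0],[[-1,0,0],0],[[0,0,0],0]]'

```text
time: 15.58
tool_pos: [0.4514, -0.102, 0.1623]
tcp_rot: [-0.144, 3.138, -0.0]
wrist_force: [-0.2, 0.7, -3.5]
width: 0.643
```

>>> drive_tool --steps '[[[-1,0,0],0],[[-1,0,0],0],[[0,0,0],0]]'

```text
time: 15.83
tool_pos: [0.4535, -0.102, 0.1624]
tcp_rot: [-0.144, 3.138, -0.0]
wrist_force: [-0.8, 0.5, -2.4]
width: 0.642
```

```bash
python3 - <<'E'
from h import *
s=bot.read_state(); p=s['tool_pos']
print(p,yaw()+360,s['time'],s['wrist_force'],s['torque'])
im=bot.read_camera('scene')[:,:,::-1].copy();cv2.imwrite('pics/s13full.png',im)
crop('scene',(295,145,345,195),14,'s13',im)
y=np.radians(5.2); X=np.array([np.cos(y),np.sin(y),0]);Y=np.array([-np.sin(y),np.cos(y),0])
c0=np.array([p[0],p[1],p[2]-.0703])
for nm,l in dict(topL=(2.5,-28,120),topR=(2.5,28,120),botL=(2.5,-28,0),botR=(2.5,28,0),hole=(2.5,0,78),slottop=(2.5,0,106)).items():
  q=proj('scene',c0+X*l[0]/1e3+Y*l[1]/1e3+np.array([0,0,l[2]/1e3])); print(nm,q,((q-[295,145])*14).round())
E
```

```text
[ 0.45348855 -0.10195935  0.16239285] 185.24571462717628 15.8333 [-0.78160779  0.54052878 -2.43000458] [-0.00744006 -0.05931568  0.00157772]
topL [310.88055641 163.55047305] [222. 260.]
topR [327.34735261 167.82057529] [453. 319.]
botL [311.34929859 192.02791354] [229. 658.]
botR [326.78228577 196.37276674] [445. 719.]
hole [319.04593724 176.0766029 ] [337. 435.]
slottop [319.05601301 169.19384925] [337. 339.]
```

View pics/s13.png

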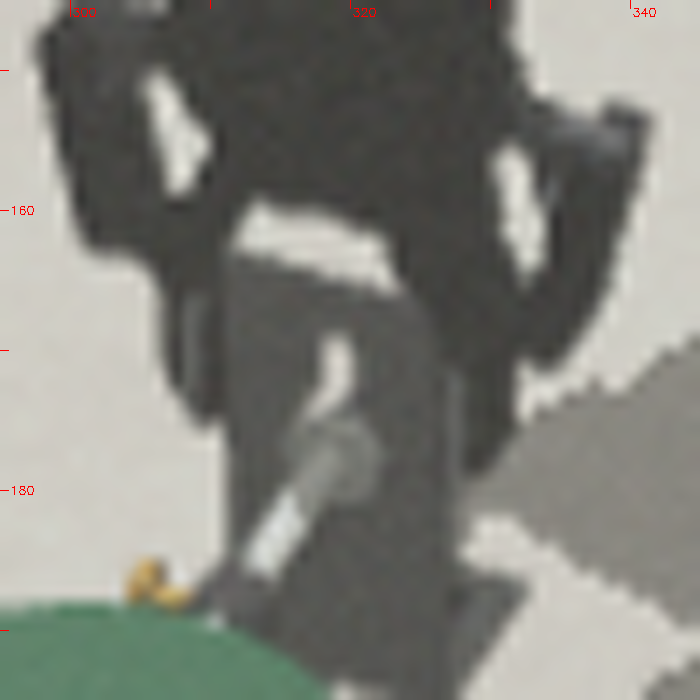

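>>> drive_tool --steps '[[[-1,0,0],0],[[-1,0,0],0],[[0,0,0],0]]'

```text
time: 16.13
tool_pos: [0.4555, -0.1018, 0.1624]
tcp_rot: [-0.144, 3.138, -0.0]
wrist_force: [-0.9, 1.0, -2.6]
width: 0.643
```

>>> drive_tool --steps '[[[-1,0,0],0],[[0,0,0],0],[[0,0,0],0]]'

```text
time: 16.38
tool_pos: [0.4562, -0.1016, 0.1623]
tcp_rot: [-0.144, 3.138, -0.0]
wrist_force: [0.3, 0.3, -3.2]
width: 0.638
```

>>> drive_tool --steps '[[[-1,0,0],0],[[0,0,0],0],[[0,0,0],0]]'

```text
time: 16.63
tool_pos: [0.4572, -0.1015, 0.1623]
tcp_rot: [-0.144, 3.138, -0.0]
wrist_force: [-0.5, 0.0, -2.6]
width: 0.643
```

>>> drive_tool --steps '[[[-1,0,0],0],[[0,0,0],0],[[0,0,0],0]]'

```text
time: 16.88
tool_pos: [0.458, -0.1014, 0.1622]
tcp_rot: [0.144, -3.138, -0.0]
wrist_force: [-0.4, 0.2, -3.1]
width: 0.646
```

>>> drive_tool --steps '[[[-1,0,0],0],[[0,0,0],0],[[0,0,0],0]]'

```text
time: 17.13
tool_pos: [0.458, -0.1013, 0.162]
tcp_rot: [0.144, -3.136, -0.0]
wrist_force: [-5.6, -0.0, -0.5]
width: 0.645
```

>>> drive_tool --steps '[[[-1,0,0],0],[[0,0,0],0],[[0,0,0],0]]'

```text
time: 17.38
tool_pos: [0.4581, -0.1011, 0.1617]
tcp_rot: [0.144, -3.134, -0.001]
wrist_force: [-7.9, -0.2, 0.8]
width: 0.644
```

```bash
python3 - <<'E'
from h import *
s=bot.read_state(); p=s['tool_pos']
print(p,yaw()+360,s['time'],s['wrist_force'],s['torque'])
im=bot.read_camera('scene')[:,:,::-1].copy();cv2.imwrite('pics/s14full.png',im)
crop('scene',(295,145,345,195),14,'s14',im)
E
```

```text
[ 0.45809321 -0.10114929  0.16167874] 185.26439943141554 17.3833 [-7.92719297 -0.17374061  0.8477067 ] [-0.1147708   1.1695174   0.14495985]
```

View pics/s14.png

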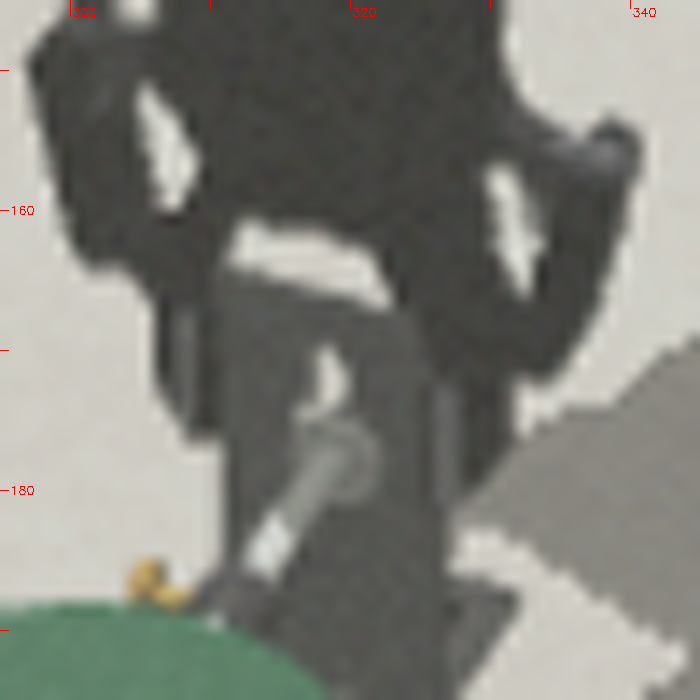

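>>> drive_tool --steps '[[[1.5,0,0],0],[[1.3,0.4,0],0],[[1.2,0.4,0],0],[[0,0,0],0],[[0,0,0],0]]'

```text
time: 17.85
tool_pos: [0.4566, -0.1008, 0.1626]
tcp_rot: [-0.144, 3.137, -0.0]
wrist_force: [-1.0, 0.3, -2.6]
width: 0.647
```

>>> drive_tool --steps '[[[0,0,1],0],[[0,0,1],0],[[0,0,1],0],[[0,0,1],0],[[0,0,0],0]]'

```text
time: 18.27
tool_pos: [0.4559, -0.1007, 0.1579]
tcp_rot: [0.144, -3.138, -0.0]
wrist_force: [-0.2, -0.5, -3.1]
width: 0.641
```

```bash
python3 - <<'E'
from h import *
s=bot.read_state(); p=s['tool_pos']
print(p,yaw()+360,s['time'],s['wrist_force'],s['torque'])
im=bot.read_camera('scene')[:,:,::-1].copy();cv2.imwrite('pics/s15full.png',im)
crop('scene',(295,145,345,195),14,'s15',im)
E
```

```text
[ 0.45591113 -0.10072522  0.15793777] 185.2418830273757 18.2667 [-0.19682262 -0.47535358 -3.1119115 ] [0.0124139  0.01132492 0.02395725]
```

View pics/s15.png

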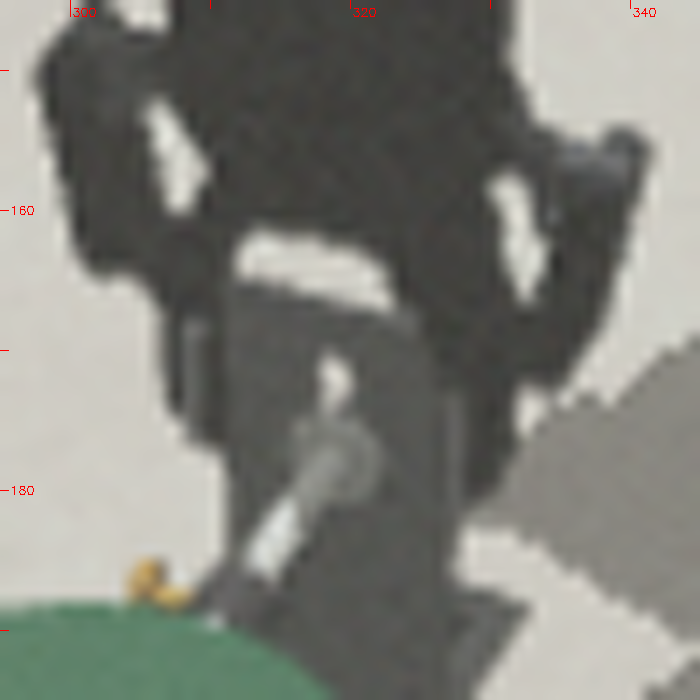

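>>> drive_tool --steps '[[[0,0,1],0],[[0,0,1],0],[[0,0,1],0],[[0,0,0],0]]'

```text
time: 18.65
tool_pos: [0.4559, -0.1007, 0.155]
tcp_rot: [0.144, -3.138, -0.0]
wrist_force: [-0.4, 0.3, -2.7]
width: 0.649
```

>>> drive_tool --steps '[[[0,0,1],0],[[0,0,1],0],[[0,0,1],0],[[0,0,0],0]]'

```text
time: 18.98
tool_pos: [0.456, -0.1006, 0.1521]
tcp_rot: [0.144, -3.138, -0.001]
wrist_force: [0.1, -0.4, -2.2]
width: 0.644
```

>>> drive_tool --steps '[[[0,0,1],0],[[0,0,1],0],[[0,0,1],0],[[0,0,0],0]]'

```text
time: 19.32
tool_pos: [0.4559, -0.1007, 0.149]
tcp_rot: [0.144, -3.138, -0.0]
wrist_force: [-0.4, 0.7, -3.2]
width: 0.642
```

>>> drive_tool --steps '[[[0,0,1],0],[[0,0,1],0],[[0,0,1],0],[[0,0,1],0],[[0,0,0],0]]'

```text
time: 19.73
tool_pos: [0.456, -0.1008, 0.145]
tcp_rot: [0.144, -3.138, -0.0]
wrist_force: [0.1, 0.5, -3.8]
width: 0.642
```

>>> drive_tool --steps '[[[0,0,1],0],[[0,0,1],0],[[0,0,1],0],[[0,0,0],0]]'

```text
time: 20.07
tool_pos: [0.456, -0.1008, 0.142]
tcp_rot: [0.144, -3.138, -0.0]
wrist_force: [-0.0, 1.1, -3.1]
width: 0.647
```

>>> drive_tool --steps '[[[0,0,1],0],[[0,0,1],0],[[0,0,0],0]]'

```text
time: 20.32
tool_pos: [0.456, -0.1008, 0.1401]
tcp_rot: [0.144, -3.138, -0.0]
wrist_force: [1.6, 0.5, -3.1]
width: 0.644
```

>>> drive_tool --steps '[[[0,0,1],0],[[0,0,0],0],[[0,0,0],0]]'

```text
time: 20.57
tool_pos: [0.456, -0.1008, 0.1392]
tcp_rot: [0.144, -3.138, -0.0]
wrist_force: [0.0, 0.3, -3.5]
width: 0.647
```

>>> drive_tool --steps '[[[0,0,1],0],[[0,0,0],0],[[0,0,0],0]]'

```text
time: 20.82
tool_pos: [0.4561, -0.1008, 0.1384]
tcp_rot: [-0.144, 3.138, 0.0]
wrist_force: [-0.1, 0.3, -1.9]
width: 0.646
```

>>> drive_tool --steps '[[[0,0,1],0],[[0,0,0],0],[[0,0,0],0]]'

```text
time: 21.07
tool_pos: [0.4564, -0.1009, 0.1377]
tcp_rot: [-0.144, 3.138, -0.0]
wrist_force: [-0.5, 0.4, 2.1]
width: 0.641
```

>>> drive_tool --steps '[[[0,0,0.7],0],[[0,0,0],0],[[0,0,0],0]]'

```text
time: 21.32
tool_pos: [0.4565, -0.1009, 0.1372]
tcp_rot: [-0.144, 3.137, -0.0]
wrist_force: [-1.2, 1.3, 5.9]
width: 0.646
```

>>> drive_tool --steps '[[[0,0,-1],0],[[0,0,0],0],[[0,0,0],0]]'

```text
time: 21.57
tool_pos: [0.4563, -0.1008, 0.1374]
tcp_rot: [-0.144, 3.138, -0.0]
wrist_force: [1.0, 0.6, 1.9]
width: 0.64
```

```bash
python3 - <<'E'
from h import *
s=bot.read_state(); p=s['tool_pos']
print(p,yaw()+360,s['time'],s['wrist_force'],s['torque'])
im=bot.read_camera('scene')[:,:,::-1].copy();cv2.imwrite('pics/s16full.png',im)
crop('scene',(275,140,375,240),6,'s16',im)
E
```

```text
[ 0.45630178 -0.10082358  0.13744377] 185.24106458601176 21.5667 [0.9745418  0.5885444  1.88384676] [ 1.50825768e-01 -1.53951835e-01 -1.13551827e-05]
```

View pics/s16.png

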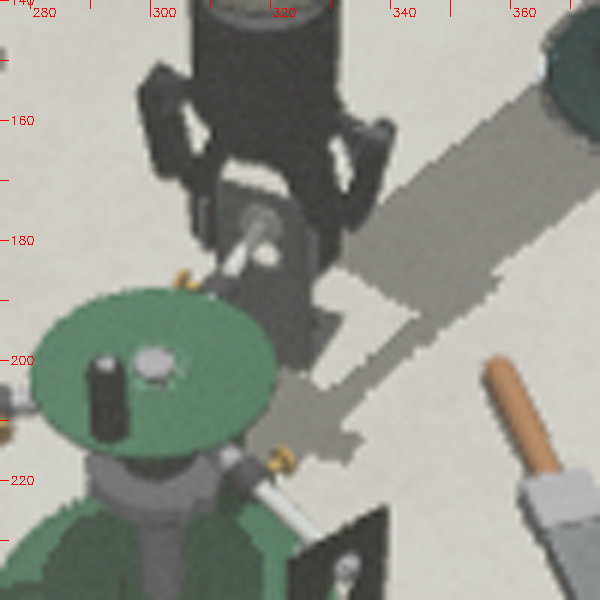

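>>> drive_tool --steps '[[[0,0,0],0],[[0,0,0],0],[[0,0,0],0],[[0,0,0],0],[[0,0,0],0],[[0,0,0],0]]' --jaw 1

```text
time: 22.12
tool_pos: [0.456, -0.1008, 0.1375]
tcp_rot: [0.144, -3.138, 0.0]
wrist_force: [0.5, -0.8, 0.6]
width: 1.002
```

```bash
python3 - <<'E'
from h import *
s=bot.read_state(); p=s['tool_pos']
print(p,yaw()+360,s['time'],s['wrist_force'],s['torque'],s['width'])
im=bot.read_camera('scene')[:,:,::-1].copy()
crop('scene',(275,140,375,240),6,'s17',im)
E
```

```text
[ 0.4559948  -0.10083886  0.13752083] 185.24134131789984 22.1167 [ 0.46259107 -0.84924227  0.55142492] [0.02962457 0.01897426 0.00093407] 1.0022694375270038
```

View pics/s17.png

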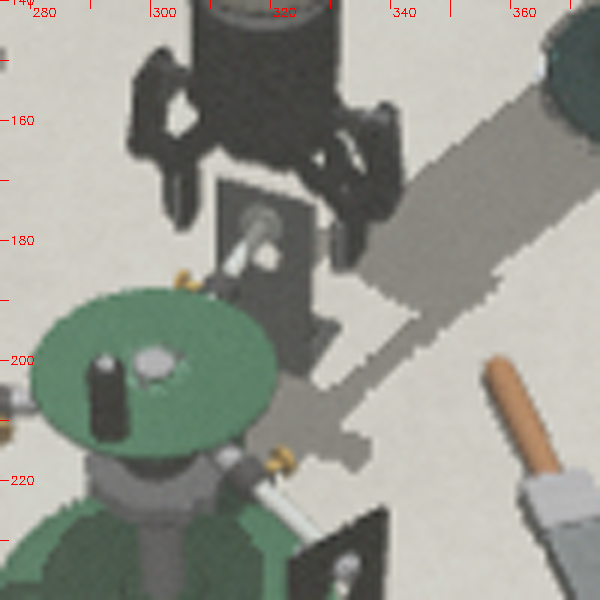

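The bracket hangs on its own and the fingers are clear of it on both sides, so I'm lifting straight up and backing away.

>>> drive_tool --steps '[[[0,0,-8],0],[[0,0,-20],0],[[0,0,-30],0],[[0,0,-35],0],[[0,0,-35],0],[[0,20,-20],0],[[0,35,0],0],[[0,35,0],0]]'

```text
time: 22.83
tool_pos: [0.4492, -0.011, 0.2891]
tcp_rot: [-0.139, 3.133, -0.001]
wrist_force: [0.2, 0.5, -0.3]
width: 0.999
```

>>> drive_tool --steps '[[[0,40,0],0],[[0,40,0],0],[[0,40,0],0],[[0,40,0],0],[[0,40,0],0],[[0,20,0],0],[[0,0,0],0],[[0,0,0],0]]'

```text
time: 23.5
tool_pos: [0.4275, 0.2088, 0.286]
tcp_rot: [-0.149, 3.138, -0.001]
wrist_force: [0.2, -0.9, -0.7]
width: 1.002
```

```bash
python3 - <<'E'
from h import *
s=bot.read_state(); p=s['tool_pos']
print(p,s['time'],s['wrist_force'])
im=bot.read_camera('scene')[:,:,::-1].copy();cv2.imwrite('pics/s18full.png',im)
crop('scene',(255,150,355,250),6,'s18',im)
im=bot.read_camera('top')[:,:,::-1].copy();cv2.imwrite('pics/t18full.png',im)
crop('top',(270,150,380,270),5,'t18',im)
E
```

```text
[0.42746132 0.20879104 0.28603868] 23.5 [ 0.19593986 -0.86206998 -0.70603719]
```

View pics/s18.png

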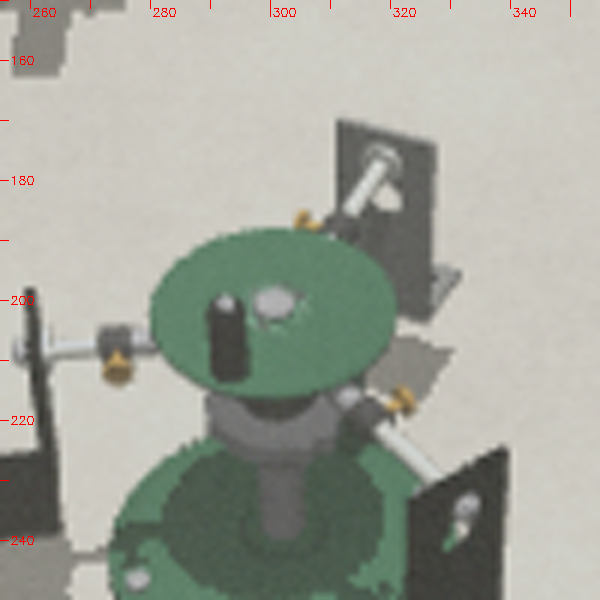

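View pics/t18.png

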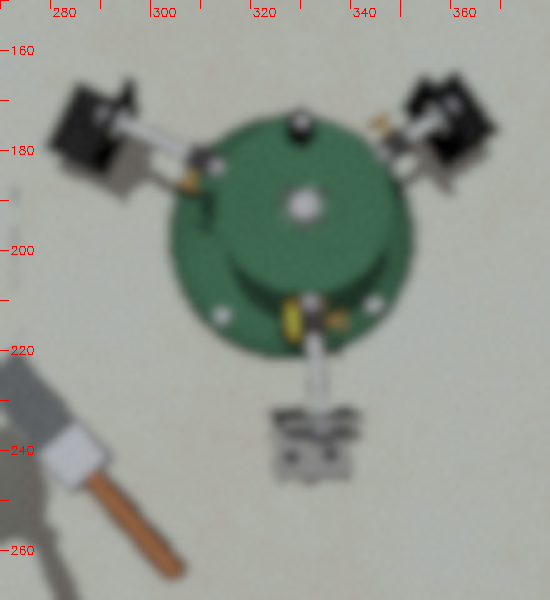

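View pics/s18full.png

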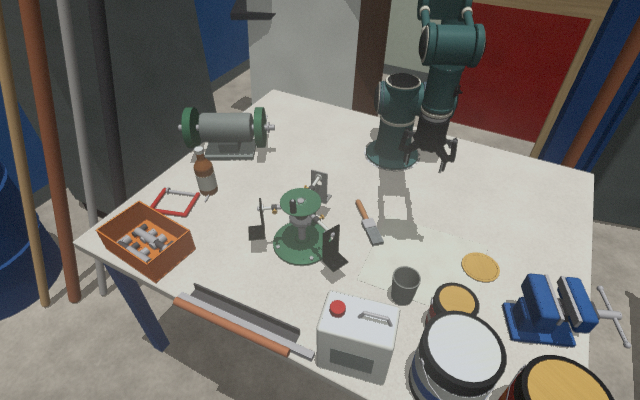

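```bash
python3 - <<'E'
from h import *
np.set_printoptions(precision=2,suppress=True)
a0=cv2.imread('pics/top0.png').astype(float); a1=cv2.imread('pics/t18full.png').astype(float)
def yel(a): return np.minimum(a[...,1],a[...,2])-a[...,0]
for v in (211,213,215): print(v,'before',yel(a0)[v,322:342].round(),'\n  after',yel(a1)[v,322:342].round())
for v in (221,223,225,227): print(v, a1[v,324:342].mean(1).round())
ax=np.array([.6,-.0872])
for st in (2,3.5,5,6.5):
  a=np.radians(180+st);d=np.array([np.cos(a),np.sin(a)]);n=np.array([-d[1],d[0]])
  print(st,'housing edges',[proj('top',[*(ax+.071*d+s*.014*n),.126])[0].round(2) for s in(1,-1)],'arm rod r.1,.12',[proj('top',[*(ax+r*d),.17]).round(2) for r in (.1,.12)])
E
```

```text
211 before [-10. -10.  -8.  -1.  29.  59.  71.  72.  71.  75.  83.  85.  74.  52.
  20.  -4.  -9. -11. -12.  -8.] 
  after [-11.  -8.  -8.  -2.  30.  59.  65.  43.  13.   0.  -1.   3.  16.  18.
  12.  13.  12.   5.  -7.  -9.]
213 before [-13. -14.  -9.  -4.  32.  68.  91.  99.  99. 100. 100. 100.  90.  67.
  30.  -2. -11. -12. -14. -14.] 
  after [-15. -15. -12.  -5.  32.  68.  83.  71.  34.   5.  -1.   1.  12.  27.
  36.  39.  36.  24.  -2. -12.]
215 before [-16. -15. -16.  -8.  23.  61.  87.  99. 100. 100. 100.  98.  85.  58.
  16. -10. -14. -15. -14. -14.] 
  after [-16. -16. -15.  -8.  23.  60.  78.  70.  38.   6.   0.   3.   8.  22.
  28.  32.  31.  18.  -3. -12.]
221 [106. 103. 103. 101. 100. 103. 108. 129. 152. 156. 144. 135. 139. 142.
 151. 165. 172. 172.]
223 [166. 166. 166. 166. 166. 166. 164. 160. 163. 163. 157. 158. 167. 170.
 171. 172. 173. 174.]
225 [173. 171. 171. 171. 171. 172. 167. 161. 161. 163. 156. 156. 167. 171.
 172. 172. 173. 173.]
227 [172. 172. 172. 172. 172. 172. 166. 156. 156. 159. 154. 155. 166. 170.
 172. 173. 174. 173.]
2 housing edges [np.float64(334.24), np.float64(326.26)] arm rod r.1,.12 [array([331.11, 220.99]), array([331.23, 226.91])]
3.5 housing edges [np.float64(334.77), np.float64(326.79)] arm rod r.1,.12 [array([331.89, 220.96]), array([332.16, 226.88])]
5 housing edges [np.float64(335.29), np.float64(327.33)] arm rod r.1,.12 [array([332.66, 220.92]), array([333.09, 226.83])]
6.5 housing edges [np.float64(335.81), np.float64(327.86)] arm rod r.1,.12 [array([333.43, 220.86]), array([334.01, 226.76])]
```

```bash
python3 - <<'E'
from h import *
a=bot.read_camera('scene').astype(int); b=cv2.imread('pics/s18full.png')[:,:,::-1].astype(int)
print(abs(a-b)[160:225,300:345].max(), abs(a-b)[160:225,300:345].mean(), abs(a-b)[20:60,20:60].mean())
bot.finish_job()
E
```

```text
44 1.3381196581196582 2.6233333333333335
the job is handed in; nothing more can be done
```

I turned the tree by its crank peg about 175° clockwise until the empty arm lay over the yellow index housing. I then hung the grey bracket on that arm's stud, let go, backed the arm off and handed the job in at about 24 s of the 72 s. The job reports no verdict, so what follows is from my own checks.

**Collar and slot:** The head went through the hole with no force above the noise. The bracket met the collar at about 8 N, and I backed it off 2 mm before lowering. It came to rest at about 9 N, within 1 mm of the calculated seated height, and I eased off before opening the fingers. Both peaks are under the 12 N limit, but the seating one was higher than I meant for a light press.

**Last pictures:** The bracket hangs upright with its foot outwards and the entry hole below the stud. It looked still, and the gripper was well clear. The bystanders looked where they had been. The wet brackets hang on their arms, and I saw nothing touch them.

**Weaker check:** I didn't feel the click directly. In the pictures the arm lies at about 5° and the housing at about 4°. That 1° difference is within my measuring error and inside the 3° allowance. The top and scene cameras also disagreed by up to 10 mm on the stud's position along the arm, so I found the collar by touch.

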